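# Fill and lock the food-collection box

### The arm

A 6-joint arm with a two-finger parallel gripper is mounted at the origin on a cart in front of the work surface, level with it; the furniture and walls round the work are solid. World frame = base frame: x ahead of the robot, y to its left, z up, the work surface at z = 0. Lengths are in m, angles in rad, forces in N, time in s.
With the tool pointing down it reaches from about 0.35 to 0.975 m from the base axis. Payload 4.9 kg.
Tool frame: the origin (TCP) lies midway between the tips of the shut fingers; the grasp point (between the pads) lies 19 mm behind it; z points along the fingers, x is the direction in which the jaws open and shut, and the axes are right-handed (so a half turn about z gives the same grasp; the last joint's range is limited). The gripper opens to 85 mm and grips with 20 to 120 N. Pads are 22 mm wide; open, the fingers measure 114 mm over their backs; the gripper's body (76 mm by 85 mm) begins 54 mm behind the grasp point. The pads swing forward as they close: fully open they stand 13 mm farther back than shut.
Start: joints at [-1.259, 0.053, 1.613, -0, 1.476, -0.119], TCP at [0.261, -0.568, 0.207] pointing down, gripper open.
Joint ranges: [-3.01, 3.01], [-1.01, 2.22], [0.06, 2.58], [-1.02, 4.17], [0.09, 2.62], [-3.14, 3.14]. Speed limits (rad/s): [2.57, 2.57, 3.14, 3.14, 3.14, 3.14].

### API

Orientations are given as a rotation vector (axis times angle).
In Python, from station import ctrl gives the robot as it stands.
- The arm moves only by the tool step_arm, never from a script. Its argument "increments" is text: rows parted by semicolons, each of 6 numbers parted by spaces: the shift along the tool's x, y, z as a fraction of full scale, then the turn, a rotation vector about the tool's x, y, z as a fraction of full scale. In form: x y z rx ry rz; .... A call has 1 to 12 rows; each row shifts and turns the commanded pose from where the row before left it, along the tool's axes as they then stand; what a row does not reach is not made up. Full scale, the value 1, is 0.025 m for a shift and 0.1 rad for a turn. A row lasts 1/12 s, in which the tool goes at most 41.7 mm and 7.16 degrees, less where a joint would pass 70% of its speed; a pose out of reach is approached as far as the arm can. A call with a number of a shift or a turn outside -1 to 1 is refused whole. A call with a gripper value outside its range is refused whole. "fingers" is the opening, from -1 (shut) to 1 (fully open), so that 0 is half open, set as the call begins (left out, the last holds). The fingers move at their own pace and stop on an object; "newtons" is the grip in N (left out, the last holds). Time passes only in rows, so rows that do not move let the fingers close. It gives the time, the measured TCP pose, the force and the opening at its end, in the units of the state.
- ctrl.get_obs(): the state, without advancing time (a new reading comes with each control period).
- ctrl.get_image(name): name is "scene" or "top" or "wrist"; returns a dict with "pixels" (384x512x3 uint8, red, green, blue), "intrinsics" (3x3 intrinsics, pixels), "eye" and "orientation" of the camera in the world. Camera axes: x right, y down, z forward; pixel columns grow to the right and rows downward; lengths in m; the calibration is good to about 2 mm. A picture is of the moment at which its call begins. There is no depth.
- ctrl.finish_job(): hands the job in, once; it reports no verdict.
The state is a dict: "t": time; "q": joint angles; "dq": joint speeds; "effort": joint torques, N m; "tool_pos": TCP position; "tool_rot": TCP orientation; "contact_force": force on the tool from outside, world axes, zero at the start; "wrist_torque": the same for the moment, N m; "opening": finger opening in m.
Only numpy, scipy, OpenCV 4.12 (cv2) and the standard library are available. Lean on these libraries where they do the work, as an engineer would, in place of code of your own. Each camera call takes 0.05 s, during which the arm holds its last target.

### The job

Get the food-collection box ready to go: swing its yellow locking bar fully aside, put every jar that stands on the counter in front of the dish rack or to the right of it (three or four of them) into the box through its pair of sprung flaps, let the flaps shut, and swing the bar back across them until it is fully home in its catch. Then, as the last thing, hang the red marker astride the rail on the front of the box, one leg on each side. Leave the tumbler, the short tin and the lemon where they are.

Things in the scene. Friction and masses are not known exactly. Their poses are not given: they have to be found in the camera images.
- box: green food-collection box fixed on the counter, 240 (x) x 280 (y) x 250 mm high, white lid 3 mm wider all round; origin at the centre of its underside, x away from the robot, y left. Inside, a rounded rib 48 mm high along x topples jars left or right. Beware: right of the box a wall shelf hangs 0.6 m above the counter from x = 0.6 m on, and the dish rack stands behind the jars.
- mouth (a point): centre of the box's rectangular mouth in the lid, at the lid's upper face (250 mm up); the mouth is 130 mm (along box x) by 200 mm (along box y); same axes as the box
- flap_back (a joint): one of a pair of steel flaps that meet in the middle of the mouth and fill it, each 62 mm long; this one is hinged along the mouth's back (+x) edge; 0 = shut and level, grows as it swings down into the box (1.45 = almost upright). A light spring (0.3 N at the free edge to start, under 1 N fully open) shuts it again by itself. Anything pressed down on the pair opens them.
- flap_front (a joint): the other flap, the mirror image, hinged along the mouth's front (-x) edge
- lockbar (a joint): yellow locking bar on top of the lid, pivoting about an upright pin 30 mm behind (+x) and 117 mm to the right (-y) of the mouth's centre. 0 = home in the dark steel catch, lying across the flaps along box +y; grows anticlockwise seen from above; 1.57 = fully aside, pointing to box -x along the right edge and out over the front; stop at 1.7. It stays where it is left (stiff pivot, 0.06 N m). Bar 22 mm wide, 238 mm from pin to tip, its top 15 mm above the lid.
- lock_knob (a point): middle of the upright black knob on the locking bar, 150 mm from the pin: a cylinder 22 mm across and 36 mm tall standing on the bar; this point is 34 mm above the lid, 17 mm below the knob's top (knob reaches 51 mm above the lid)
- rail_mid (a point): middle of the axis of the steel hanging rail on the front of the box: round bar 12 mm across, along box y, its axis 30 mm in front of the front face, 235 mm up, held by end brackets 105 mm to either side; same axes as the box
- marker_fin (a point): centre of the grip fin on top of the red plastic marker, loose, 90 g, an upside-down U standing on its two legs on the counter. Fin 10 mm thick (along marker y), 30 mm (x), 33 mm tall, top 100 mm and this point 84 mm above the feet. Marker axes: y along its width, z up; a half turn about z makes no difference to its use.
- marker_saddle (a point): the same marker: centre of the underside of its crown, 62 mm above the feet, which must rest on the rail. Legs 70 mm wide (along y), 4 mm thick, 26 mm apart inside (along x), 62 mm long.
- tumbler_1_c (a point): bystander: upturned ribbed glass tumbler, 77 mm across, 98 mm tall; point half-way up
- short_tin_c (a point): bystander: short gold-and-green food tin, 75 mm across, 58 mm tall; point half-way up
- lemon_c (a point): bystander: yellow lemon, 71 x 53 x 51 mm; point at its centre
- jar_amber_mid (a point): centre (half-way up) of a round jar 66 mm across, 100 mm tall, amber contents, broad black lid and black label; z along its axis towards the lid; closed and rigid, 0.1 to 0.45 kg; may be absent
- jar_clear_mid (a point): centre (half-way up) of a clear round jar 63 mm across, 94 mm tall, pale amber contents, black lid; z along its axis towards the lid; closed and rigid, 0.1 to 0.45 kg; may be absent
- jar_dark_mid (a point): centre (half-way up) of a slim round spice jar 52 mm across (its black cap, the top 29 mm, 47 mm), 114 mm tall, dark label; z along its axis towards the lid; closed and rigid, 0.1 to 0.45 kg; may be absent
- jar_white_mid (a point): centre (half-way up) of a small white round spice jar 47 mm across, 98 mm tall, white cap; z along its axis towards the lid; closed and rigid, 0.1 to 0.45 kg; may be absent

How it is judged:
On the way, in this order (a step that is already met when the one before it is completed fails the run):
1. locking bar swung fully aside (value of joint lockbar above 1.4 rad), for 0.2 s.
2. every jar inside the box and both flaps shut (x of jar_amber_mid in the frame of box between -0.12 and 0.12 m and y of jar_amber_mid in the frame of box between -0.14 and 0.14 m and z of jar_amber_mid in the frame of box between 0 and 0.19 m and x of jar_clear_mid in the frame of box between -0.12 and 0.12 m and y of jar_clear_mid in the frame of box between -0.14 and 0.14 m and z of jar_clear_mid in the frame of box between 0 and 0.19 m and x of jar_dark_mid in the frame of box between -0.12 and 0.12 m and y of jar_dark_mid in the frame of box between -0.14 and 0.14 m and z of jar_dark_mid in the frame of box between 0 and 0.19 m and x of jar_white_mid in the frame of box between -0.12 and 0.12 m and y of jar_white_mid in the frame of box between -0.14 and 0.14 m and z of jar_white_mid in the frame of box between 0 and 0.19 m and value of joint each of flap_back, flap_front below 0.12 rad), for 0.2 s.
3. locking bar home in its catch (value of joint lockbar below 0.07 rad), for 0.2 s.
4. marker astride the rail, let go (x of marker_saddle in the frame of rail_mid between -0.014 and 0.014 m and y of marker_saddle in the frame of rail_mid between -0.075 and 0.075 m and z of marker_saddle in the frame of rail_mid between -0.002 and 0.014 m and angle between marker_saddle's own z axis and vertical below 0.4 rad and contact force between marker and the fingers below 0.1 N), for 0.2 s.
At the end, for the whole second after the job is handed in: all jars inside the box with centres under 190 mm up; flaps within 0.12 rad of shut; bar within 0.07 rad of home; marker astride the rail, free and at rest: saddle within 14 mm of the rail axis across it, 75 mm of its middle along it, at most 14 mm above it, tilt under 0.4 rad (all of step 2 and all of step 4 and value of joint lockbar below 0.07 rad and linear speed of marker below 0.03 m/s); the robot touches nothing.
It fails at once if the tumbler pushed more than 50 mm away or knocked over (distance of tumbler_1_c from where it was at the start of the episode above 0.05 m or angle between tumbler_1_c's own z axis and vertical above 0.7 rad).
It fails at once if the short tin pushed more than 50 mm away or knocked over (distance of short_tin_c from where it was at the start of the episode above 0.05 m or angle between short_tin_c's own z axis and vertical above 0.7 rad).
It fails at once if the lemon pushed more than 50 mm away (distance of lemon_c from where it was at the start of the episode above 0.05 m).
Of jar_amber, jar_clear, jar_dark, jar_white only 3 to 4 are there at a start; the rules pass over those that are not, and their reading is None.
At some moment in a run one of jar_amber, jar_clear may be knocked a few centimetres aside while the robot is not near it.
It also fails if it takes over 210 s, if anything falls off the work surface, if the arm or the gripper's body presses on something with over 40 N, if the wrist force passes 120 N, or if a joint passes its speed limit or range.

## Working session

There is one attempt and no reset: what is moved stays moved. The work goes in short steps, Python scripts to look and compute and a tool call to move; the robot and the scene stay as the last step left them, time stands still between calls to the robot, and variables do not carry over. Pictures are saved under pics/ and viewed, and the job is handed in when it is done.

Besides the shell and the picture viewer there is one more tool, called after "Emit:" in YAML: its name, and indented under it one key for each argument. step_arm: Moves the arm, as the interface text tells. Shift numbers are shares of 0.025 m and turn numbers shares of 0.1 rad, none past 1 either way. Its arguments: {"type":"object","properties":{"increments":{"type":"string"},"fingers":{"type":"number"},"newtons":{"type":"number"}},"required":["increments"]}

```bash
ls; mkdir -p pics; cat > h.py <<'E'
import numpy as np, cv2
from station import ctrl
from scipy.spatial.transform import Rotation as R
def img(n,save=None):
    d=ctrl.get_image(n)
    if save: cv2.imwrite('pics/'+save+'.png',d['pixels'][:,:,::-1])
    return d
def cam(d):
    o=np.array(d['orientation']); 
    M=o if o.shape==(3,3) else R.from_rotvec(o).as_matrix()
    return np.array(d['intrinsics']),np.array(d['eye']),M
def ray(d,u,v):
    K,e,M=cam(d); r=M@np.linalg.solve(K,[u,v,1.]); return e,r/np.linalg.norm(r)
def onz(d,u,v,z):
    e,r=ray(d,u,v); return e+r*(z-e[2])/r[2]
def proj(d,p):
    K,e,M=cam(d); c=K@(M.T@(np.array(p)-e)); return c[:2]/c[2]
def tri(d1,p1,d2,p2):
    e1,r1=ray(d1,*p1); e2,r2=ray(d2,*p2)
    A=np.stack([r1,-r2],1); s=np.linalg.lstsq(A,e2-e1,rcond=None)[0]
    a=e1+s[0]*r1;b=e2+s[1]*r2; return (a+b)/2,np.linalg.norm(a-b)
E
python3 - <<'E'
from h import *
np.set_printoptions(precision=4,suppress=True)
for n in ['scene','top','wrist']:
    d=img(n,n+'0'); print(n,d['intrinsics'],d['eye'],d['orientation'])
print(ctrl.get_obs())
E
```

```text
pics
scene [[347.7286   0.     257.6959]
 [  0.     347.7286 193.6997]
 [  0.       0.       1.    ]] [-0.0512 -1.1026  0.8155] [-2.012   0.4799 -0.2923]
top [[463.7702   0.     264.2282]
 [  0.     463.7702 199.5067]
 [  0.       0.       1.    ]] [ 0.2347 -0.0446  1.5975] [-2.1191  2.1473 -0.1822]
wrist [[278.2085   0.     252.9108]
 [  0.     278.2085 194.2961]
 [  0.       0.       1.    ]] [ 0.3331 -0.5334  0.3739] [ 2.4164 -1.5464 -0.2478]
{'t': 0.15, 'q': array([-1.259 ,  0.0532,  1.6139, -0.    ,  1.476 , -0.119 ]), 'dq': array([-0.0023, -0.0009, -0.0056,  0.0007,  0.0009, -0.0004]), 'effort': array([  0.0009, -39.4244, -37.0721,  -0.0001,   0.0047,  -0.    ]), 'tool_pos': array([ 0.2608, -0.5674,  0.2056]), 'tool_rot': array([-2.6441,  1.6947,  0.002 ]), 'contact_force': array([0.6152, 0.4862, 0.3321]), 'wrist_torque': array([ 0.0172,  0.0422, -0.027 ]), 'opening': 0.08536559649415645}
```

View pics/scene0.png

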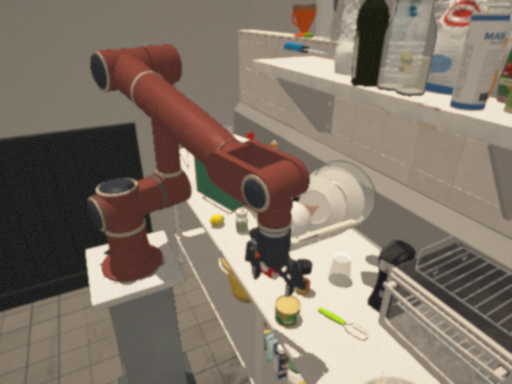

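View pics/top0.png

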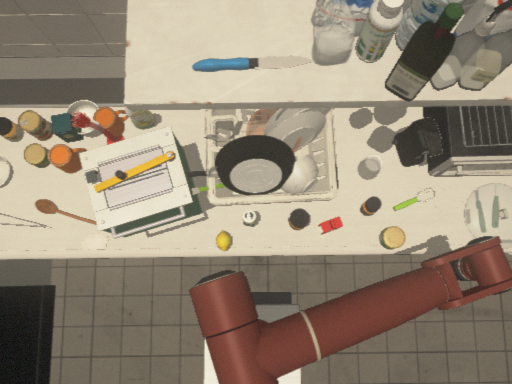

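View pics/wrist0.png

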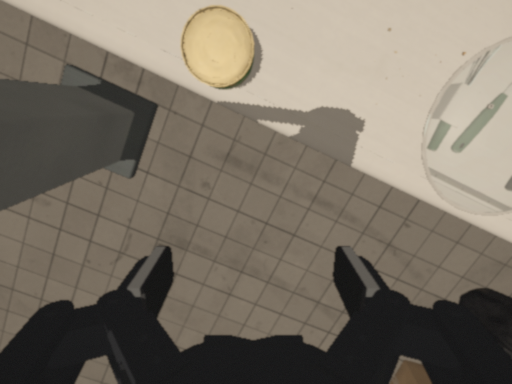

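```bash
python3 - <<'E'
import cv2
a=cv2.imread('pics/top0.png')
cv2.imwrite('pics/t_a.png',cv2.resize(a[150:260,195:415],None,fx=3.6,fy=3.6,interpolation=cv2.INTER_CUBIC))
cv2.imwrite('pics/t_b.png',cv2.resize(a[110:250,65:215],None,fx=4.2,fy=4.2,interpolation=cv2.INTER_CUBIC))
a=cv2.imread('pics/scene0.png')
cv2.imwrite('pics/s_a.png',cv2.resize(a[120:350,160:400],None,fx=2.6,fy=2.6,interpolation=cv2.INTER_CUBIC))
E
```

```text
(no output)
```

View pics/t_a.png

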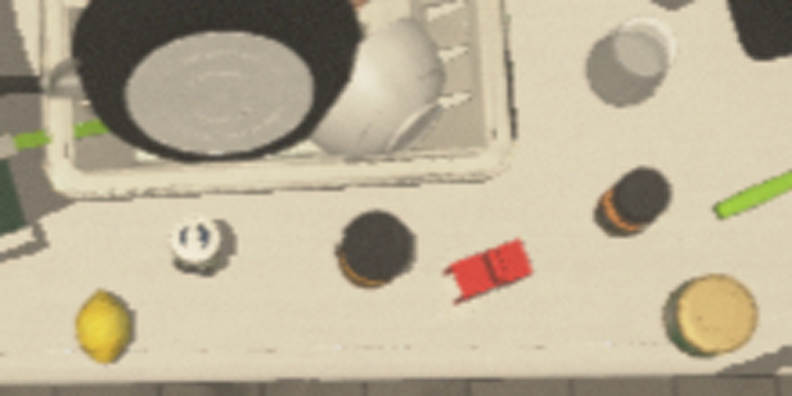

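View pics/t_b.png

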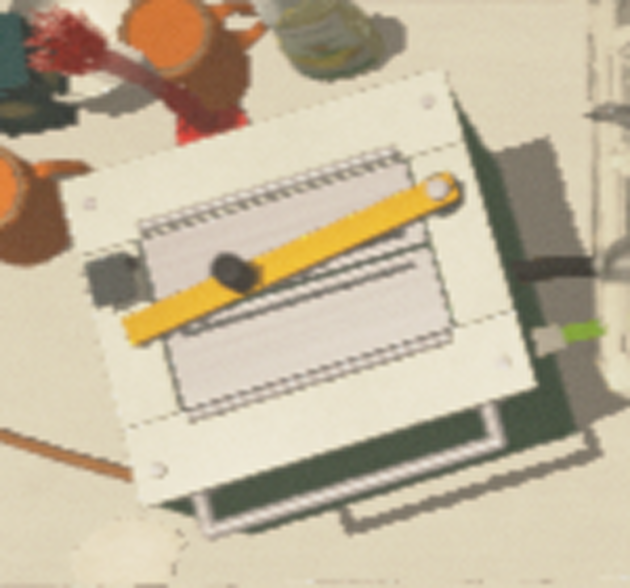

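View pics/s_a.png

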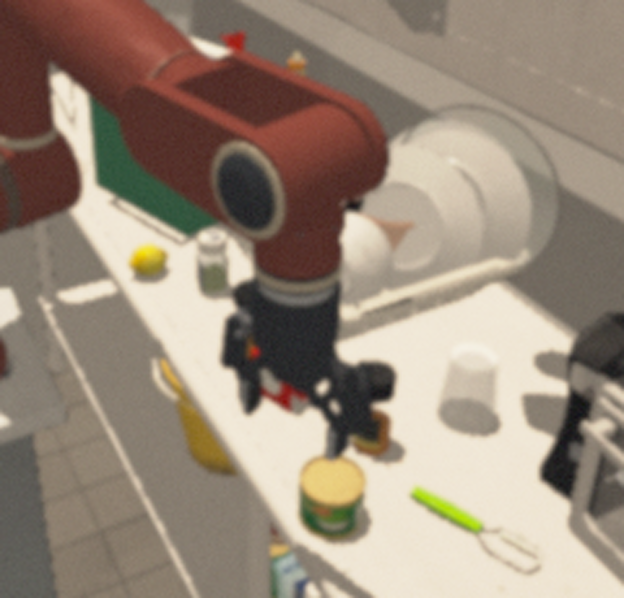

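```bash
python3 - <<'E'
from h import *
np.set_printoptions(precision=4,suppress=True)
d=img('top','top1'); im=d['pixels']; hsv=cv2.cvtColor(im,cv2.COLOR_RGB2HSV)
roi=np.zeros(im.shape[:2],bool); roi[190:250,205:430]=1
dark=((hsv[...,2]<75)&roi).astype(np.uint8)
n,l,s,c=cv2.connectedComponentsWithStats(dark)
for i in range(1,n):
    if s[i,4]>40:
        cn=cv2.findContours((l==i).astype(np.uint8),0,2)[0][0]
        print('dark',s[i],c[i],cv2.minEnclosingCircle(cn), 'z.1',onz(d,*c[i],.1))
red=((hsv[...,1]>150)&((hsv[...,0]<6)|(hsv[...,0]>174))&(hsv[...,2]>120)&roi).astype(np.uint8)
n,l,s,c=cv2.connectedComponentsWithStats(red)
for i in range(1,n):
    if s[i,4]>30:
        cn=cv2.findContours((l==i).astype(np.uint8),0,2)[0][0]
        print('red',s[i],c[i],cv2.minAreaRect(cn),onz(d,*c[i],.064))
f=lambda x,y:(195+x/3.6,150+y/3.6)
g=lambda x,y:(65+x/4.2,110+y/4.2)
print('white',onz(d,*f(196,240),.098))
print('jarA top/base', onz(d,*f(377,245),.1)); print('jarB',onz(d,*f(640,195),.1),onz(d,*f(618,220),0.0))
print('fin ends',onz(d,*f(485,255),.1),onz(d,*f(497,280),.1), 'top ends',onz(d,*f(450,283),.064),onz(d,*f(528,253),.064))
print('lemon',onz(d,*f(104,326),.025),'tin',onz(d,*f(716,313),.058),'tumb',onz(d,*f(640,50),.098))
lid={k:onz(d,*g(*p),.25) for k,p in dict(BL=(65,187),BR=(443,68),FR=(535,386),FL=(140,502),mBL=(140,225),mBR=(395,155),mFR=(452,325),mFL=(190,415)).items()}
for k in lid: print(k,lid[k])
print('pin',onz(d,*g(438,188),.265),'tip',onz(d,*g(130,328),.265),'knobtop',onz(d,*g(232,272),.301))
print('rail',onz(d,*g(210,528),.235),onz(d,*g(500,440),.235))
print('rackfront',onz(d,207,203,.03),onz(d,335,197,.03))
E
```

```text
red [320 217  22  16 183] [330.8525 224.2459] ((330.6781005859375, 224.30824279785156), (9.714415550231934, 19.779953002929688), 69.44395446777344) [ 0.4109 -0.268   0.064 ]
white [0.4353 0.0014 0.098 ]
jarA top/base [ 0.4283 -0.1622  0.1   ]
jarB [ 0.4709 -0.4023  0.1   ] [ 0.4625 -0.4036  0.    ]
fin ends [ 0.4179 -0.2595  0.1   ] [ 0.3951 -0.2695  0.1   ] top ends [ 0.3968 -0.2314  0.064 ] [ 0.4237 -0.3045  0.064 ]
lemon [0.3646 0.0908 0.025 ] tin [ 0.3664 -0.4766  0.058 ] tumb [ 0.6067 -0.4099  0.098 ]
BL [0.6095 0.5017 0.25  ]
BR [0.6945 0.2338 0.25  ]
FR [0.461  0.1644 0.25  ]
FL [0.383  0.4376 0.25  ]
mBL [0.5809 0.4469 0.25  ]
mBR [0.63   0.2668 0.25  ]
mFR [0.5054 0.2235 0.25  ]
mFL [0.4437 0.4055 0.25  ]
pin [0.6011 0.2324 0.265 ] tip [0.5032 0.4449 0.265 ] knobtop [0.534 0.364 0.301]
rail [0.3657 0.393  0.235 ] [0.4252 0.1909 0.235 ]
rackfront [0.4935 0.1484 0.03  ] [ 0.5086 -0.2907  0.03  ]
```

```bash
cat >> h.py <<'E'
def down(phi):
    c,s=np.cos(phi),np.sin(phi)
    return np.array([[c,s,0],[s,-c,0],[0,0,-1.]])
def state():
    o=ctrl.get_obs(); p=np.array(o['tool_pos']); M=R.from_rotvec(o['tool_rot']).as_matrix()
    print('t %.2f'%o['t'],'pos',p.round(4),'phi %.3f'%np.arctan2(M[1,0],M[0,0]),'open %.4f'%o['opening'],'F',np.round(o['contact_force'],1),'q',np.round(o['q'],2)); return p,M
def plan(wps,dec=2):
    """wps: list of (x,y,z,phi,nrows) ; starts at measured pose"""
    p,M=state()
    for (x,y,z,phi,n) in wps:
        T=np.array([x,y,z]); p0=p.copy()
        w=(R.from_matrix(M.T@down(phi))).as_rotvec()
        rows=[]; M0=M.copy()
        for i in range(n):
            tgt=p0+(T-p0)*(i+1)/n
            sh=np.round(M.T@(tgt-p)/.025,dec); tw=np.round(R.from_matrix(M.T@M0@R.from_rotvec(w*(i+1)/n).as_matrix()).as_rotvec()/.1,dec)
            rows.append(' '.join('%g'%(v+0.) for v in np.r_[sh,tw]))
            p=p+M@sh*.025; M=M@R.from_rotvec(tw*.1).as_matrix()
            if max(abs(sh).max(),abs(tw).max())>1: print('!! over')
        print('; '.join(rows)); print('--')
E
python3 - <<'E'
from h import *
plan([(.30,-.50,.42,-1.139,9),(.42,-.25,.42,-.4,11),(.42,.03,.42,.432,12),(.45,.30,.38,.432,12)])
E
```

```text
t 0.20 pos [ 0.2609 -0.5675  0.2058] phi -1.140 open 0.0855 F [0.3 0.1 0.4] q [-1.26  0.05  1.61 -0.    1.48 -0.12]
-0.2 -0.28 -0.95 0 0 0; -0.2 -0.29 -0.95 0 0 0; -0.2 -0.28 -0.95 0 0 0; -0.2 -0.28 -0.96 0 0.01 0; -0.2 -0.29 -0.95 0 0 -0.01; -0.2 -0.28 -0.95 0 0 0; -0.2 -0.28 -0.95 0 0 0; -0.2 -0.29 -0.95 0 0 0; -0.2 -0.28 -0.96 0 0 0
--
!! over
!! over
-0.64 -0.78 0 0 0 -0.67; -0.59 -0.82 0 0 0 -0.67; -0.54 -0.85 0 0 0 -0.68; -0.47 -0.89 0 0 0 -0.67; -0.42 -0.92 0 0 0 -0.67; -0.35 -0.95 0 0 0 -0.67; -0.28 -0.96 0 0 0 -0.67; -0.23 -0.99 0.01 0 0 -0.67; -0.15 -0.99 0 0 0 -0.68; -0.09 -1.01 0 0 0 -0.67; -0.02 -1.01 0 0 0 -0.67
--
-0.36 -0.86 0 0 0 -0.69; -0.31 -0.88 0 0 0 -0.7; -0.24 -0.9 0 0 0 -0.69; -0.17 -0.92 0 0 0 -0.69; -0.12 -0.93 0 0 0 -0.7; -0.05 -0.93 0 0 0 -0.69; 0.02 -0.93 0 0 0 -0.69; 0.08 -0.93 0 0 0 -0.7; 0.14 -0.92 0 0 0 -0.69; 0.21 -0.91 0 0 0 -0.69; 0.27 -0.9 0 0 0 -0.7; 0.33 -0.87 0 0 0 -0.69
--
0.47 -0.78 0.13 0 0 0; 0.46 -0.77 0.14 0 0 0; 0.47 -0.78 0.13 0 0 0; 0.47 -0.77 0.13 0 0 0; 0.47 -0.78 0.14 0 0 0; 0.46 -0.77 0.13 0 0 0; 0.47 -0.78 0.14 0 0 0; 0.47 -0.77 0.13 0 0 0; 0.47 -0.78 0.13 0 0 0; 0.46 -0.77 0.14 0 0 0; 0.47 -0.78 0.13 0 0 0; 0.47 -0.77 0.13 0 0 0
--
```

Emit:
step_arm:
  increments: "-0.2 -0.3 -0.95 0 0 0; -0.2 -0.3 -0.95 0 0 0; -0.2 -0.3 -0.95 0 0 0; -0.2 -0.3 -0.95 0 0 0; -0.2 -0.3 -0.95 0 0 0; -0.2 -0.3 -0.95 0 0 0; -0.2 -0.3 -0.95 0 0 0; -0.2 -0.3 -0.95 0 0 0; -0.2 -0.3 -0.95 0 0 0"
  fingers: -0.2
  newtons: 30

```text
t: 0.95
tool_pos: [0.3037, -0.4982, 0.4212]
tool_rot: [-2.645, 1.695, 0.0]
contact_force: [-0.4, 0.2, -0.7]
opening: 0.0342
```

Emit:
step_arm:
  increments: "-0.64 -0.78 0 0 0 -0.67; -0.59 -0.82 0 0 0 -0.67; -0.54 -0.85 0 0 0 -0.67; -0.47 -0.89 0 0 0 -0.67; -0.42 -0.92 0 0 0 -0.67; -0.35 -0.95 0 0 0 -0.67; -0.28 -0.96 0 0 0 -0.67; -0.23 -0.99 0 0 0 -0.67; -0.15 -0.99 0 0 0 -0.67; -0.09 -1 0 0 0 -0.67; -0.02 -1 0 0 0 -0.67"

```text
t: 1.87
tool_pos: [0.424, -0.2481, 0.4202]
tool_rot: [-3.079, 0.624, 0.0]
contact_force: [-0.4, 1.1, 1.3]
opening: 0.0341
```

Emit:
step_arm:
  increments: "-0.36 -0.86 0 0 0 -0.7; -0.31 -0.88 0 0 0 -0.7; -0.24 -0.9 0 0 0 -0.7; -0.17 -0.92 0 0 0 -0.7; -0.12 -0.93 0 0 0 -0.7; -0.05 -0.93 0 0 0 -0.7; 0.02 -0.93 0 0 0 -0.7; 0.08 -0.93 0 0 0 -0.7; 0.14 -0.92 0 0 0 -0.7; 0.21 -0.91 0 0 0 -0.7; 0.27 -0.9 0 0 0 -0.7; 0.33 -0.87 0 0 0 -0.7"

```text
t: 2.87
tool_pos: [0.4233, 0.0318, 0.4203]
tool_rot: [3.066, 0.686, 0.0]
contact_force: [0.1, -0.4, -0.1]
opening: 0.0341
```

Emit:
step_arm:
  increments: "0.47 -0.78 0.1 0 0 0; 0.47 -0.78 0.1 0 0 0; 0.47 -0.78 0.1 0 0 0; 0.47 -0.78 0.1 0 0 0; 0.47 -0.78 0.1 0 0 0; 0.47 -0.78 0.1 0 0 0; 0.47 -0.78 0.1 0 0 0; 0.47 -0.78 0.1 0 0 0; 0.47 -0.78 0.1 0 0 0; 0.47 -0.78 0.1 0 0 0; 0.47 -0.78 0.1 0 0 0; 0 0 0 0 0 0"

```text
t: 3.87
tool_pos: [0.4494, 0.2824, 0.3912]
tool_rot: [-3.065, -0.686, 0.004]
contact_force: [-0.2, -1.0, -0.2]
opening: 0.0341
```

```bash
python3 - <<'E'
from h import *
d=img('wrist','w1');img('scene','s1')
plan([(.537,.367,.36,.432,6),(.537,.367,.275,.432,4)])
E
```

```text
t 3.97 pos [0.4497 0.28   0.3922] phi 0.438 open 0.0341 F [-0.6  0.2 -0.8] q [ 0.42 -0.21  1.56 -0.    1.8  -0.02]
0.77 -0.28 0.21 0 0 0.01; 0.78 -0.28 0.22 0 0.01 0.01; 0.77 -0.28 0.21 0 0 0.01; 0.77 -0.28 0.21 0 0 0.01; 0.78 -0.28 0.22 0 0 0.01; 0.77 -0.28 0.21 0 0.01 0.01
--
0 0 0.85 0 0 0; 0 0 0.85 0 0 0; 0 0 0.85 0 0 0; 0 0 0.85 0 0 0
--
```

View pics/w1.png

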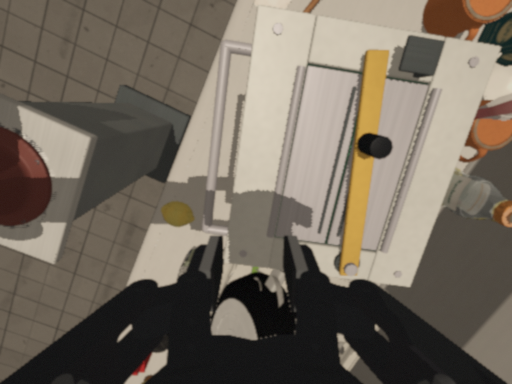

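View pics/s1.png

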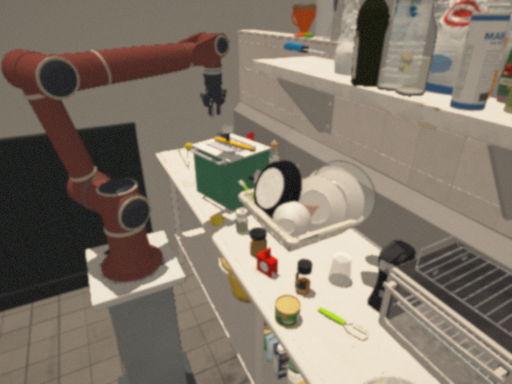

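```bash
python3 - <<'E'
from h import *
d=img('wrist')
np.set_printoptions(precision=4,suppress=True)
print('knob top',onz(d,379,146,.301),'pin',onz(d,350,268,.267),'tip',onz(d,376,52,.265))
a=cv2.imread('pics/s1.png'); cv2.imwrite('pics/s1z.png',cv2.resize(a[190:330,190:370],None,fx=4,fy=4,interpolation=cv2.INTER_CUBIC))
a=cv2.imread('pics/w1.png'); cv2.imwrite('pics/w1z.png',cv2.resize(a[0:290,200:512],None,fx=2,fy=2,interpolation=cv2.INTER_CUBIC))
E
```

```text
knob top [0.5378 0.3692 0.301 ] pin [0.6031 0.2318 0.267 ] tip [0.5026 0.446  0.265 ]
```

View pics/s1z.png

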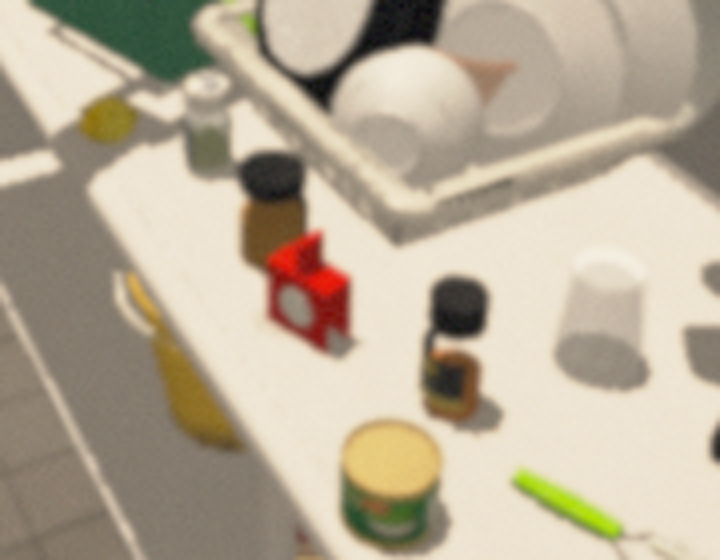

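View pics/w1z.png

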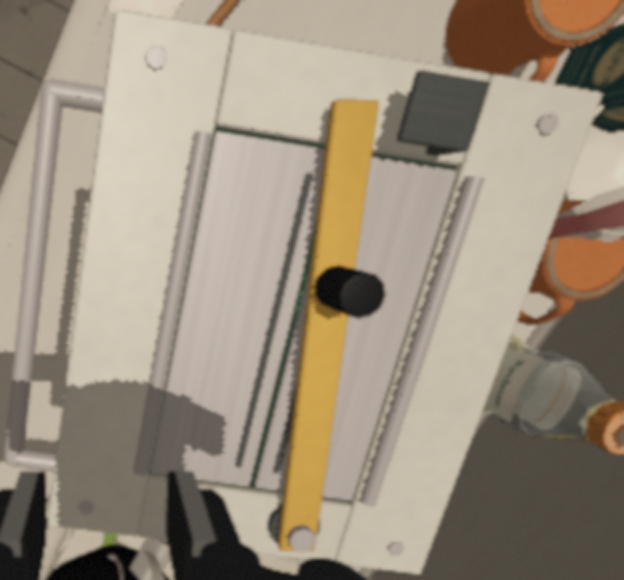

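```bash
cat >> h.py <<'E'
PIN=np.array([.602,.232]); BY=.292
def arc(v0,v1,n,z,r=.15,phioff=0.):
    out=[]
    for k in range(1,n+1):
        v=v0+(v1-v0)*k/n; a=BY+np.pi/2+v
        x,y=PIN+r*np.array([np.cos(a),np.sin(a)])
        out.append((x,y,z,a+np.pi/2-np.pi+phioff,1))
    return out
E
python3 - <<'E'
from h import *
plan([(.538,.369,.36,.432,6),(.538,.369,.277,.432,4)]+arc(.14,1.6,22,.277))
E
```

```text
t 4.02 pos [0.4498 0.2795 0.3927] phi 0.437 open 0.0344 F [-0.1 -0.3  0. ] q [ 0.42 -0.22  1.56 -0.    1.8  -0.02]
0.79 -0.29 0.22 0 0 0.01; 0.78 -0.29 0.21 0 0 0.01; 0.79 -0.3 0.22 0 0 0.01; 0.78 -0.29 0.22 0 0 0; 0.78 -0.3 0.22 0 0.01 0.01; 0.79 -0.29 0.21 0 0 0.01
--
0 0 0.83 0 0 0; 0 0 0.83 0 0 0; 0 0 0.83 0 0 0; 0 0 0.83 0 0 0
--
-0.37 0.06 0 0 0 -0.66
--
-0.4 0.01 0 0 0 -0.67
--
-0.4 0.01 0 0 0 -0.66
--
-0.39 0.02 0 0 0 -0.66
--
-0.4 0.01 0 0 0 -0.67
--
-0.4 0.01 0 0 0 -0.66
--
-0.4 0.02 0 0 0 -0.66
--
-0.4 0.01 0 0 0 -0.67
--
-0.39 0.01 0 0.01 0 -0.66
--
-0.4 0.02 0 0 0 -0.66
--
-0.4 0.01 0 0 0 -0.67
--
-0.4 0.01 0 0 0 -0.66
--
-0.4 0.02 0 0 0 -0.67
--
-0.39 0.01 0 0 0 -0.66
--
-0.4 0.01 0 0 0 -0.66
--
-0.4 0.02 0 0 0 -0.67
--
-0.4 0.01 0 0 0 -0.66
--
-0.39 0.01 0 0 0 -0.66
--
-0.4 0.02 0 0 0 -0.67
--
-0.4 0.01 0 0 0 -0.66
--
-0.4 0.01 0 0 0 -0.66
--
-0.4 0.02 0 0 0 -0.67
--
```

Emit:
step_arm:
  increments: "0.79 -0.29 0.21 0 0 0; 0.79 -0.29 0.21 0 0 0; 0.79 -0.29 0.21 0 0 0; 0.79 -0.29 0.21 0 0 0; 0.79 -0.29 0.21 0 0 0; 0.79 -0.29 0.21 0 0 0; 0 0 0 0 0 0; 0 0 0.83 0 0 0; 0 0 0.83 0 0 0"

```text
t: 4.77
tool_pos: [0.54, 0.3685, 0.3219]
tool_rot: [-3.067, -0.679, -0.006]
contact_force: [-0.1, 0.4, 0.6]
opening: 0.034
```

```bash
python3 - <<'E'
from h import *
d=img('wrist','w2');plan([(.538,.369,.277,.432,2)])
E
```

```text
t 4.82 pos [0.5379 0.3674 0.3151] phi 0.436 open 0.0341 F [-0.5  0.4 -4.3] q [ 0.49  0.08  1.41 -0.    1.66  0.05]
0.02 -0.03 0.76 0 0.03 0.02; 0.02 -0.03 0.76 0.01 0.03 0.02
--
```

View pics/w2.png

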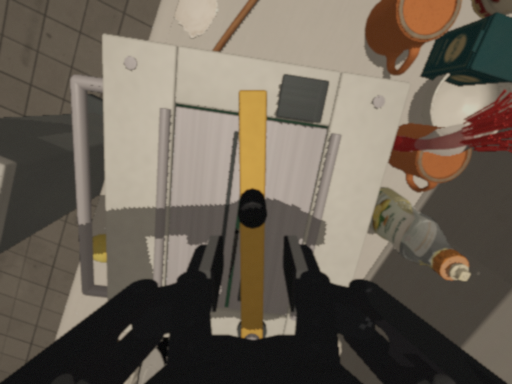

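```bash
python3 - <<'E'
from h import *
d=img('wrist');p,M=state();print(proj(d,p),proj(d,(.538,.369,.301)),proj(d,(.602,.232,.265)),onz(d,252,206,.301))
E
```

```text
t 4.87 pos [0.5376 0.3673 0.3159] phi 0.436 open 0.0342 F [-0.2 -0.  -1.3] q [ 0.49  0.08  1.41 -0.    1.66  0.05]
[251.13587624 231.40821474] [252.91384906 220.55110967] [253.1607871  345.43555181] [0.53275705 0.37872228 0.301     ]
```

```bash
python3 - <<'E'
from h import *
d=img('wrist','w3');p,M=state();print(d['eye'],d['orientation'],M.T@(d['eye']-p), M.T@cam(d)[2])
e=np.array([.3331,-.5334,.3739]);
im=cv2.imread('pics/w3.png'); cv2.imwrite('pics/w3z.png',cv2.resize(im[60:360,150:400],None,fx=2.4,fy=2))
E
```

```text
t 4.92 pos [0.5381 0.3677 0.3182] phi 0.436 open 0.0342 F [-0.5 -0.7  0.4] q [ 0.49  0.08  1.4  -0.    1.66  0.05]
[0.50545036 0.44077137 0.48427523] [2.76525272 0.61511369 0.08767614] [ 0.00055092 -0.07993547 -0.16607644] [[ 9.99995363e-01  1.78186971e-03 -2.46976676e-03]
 [-9.34727962e-04  9.51403544e-01  3.07945487e-01]
 [ 2.89846358e-03 -3.07941750e-01  9.51400798e-01]]
```

View pics/w3z.png

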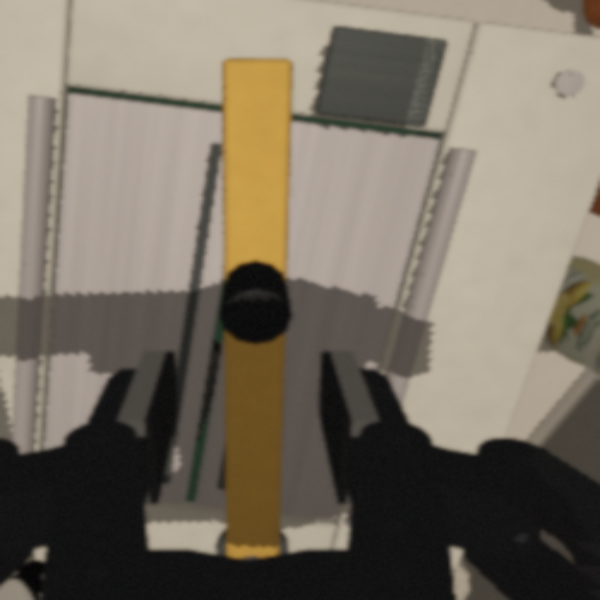

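Emit:
step_arm:
  increments: "0 0 0.55 0 0 0; 0 0 0.55 0 0 0; 0 0 0.55 0 0 0; 0 0 0 0 0 0; 0 0 0 0 0 0"

```text
t: 5.33
tool_pos: [0.5382, 0.3689, 0.2767]
tool_rot: [3.066, 0.681, -0.005]
contact_force: [-0.1, -0.2, -0.1]
opening: 0.034
```

Emit:
step_arm:
  increments: "-0.38 0.04 0 0 0 -0.66; -0.4 0.02 0 0 0 -0.66; -0.4 0.02 0 0 0 -0.66; -0.4 0.02 0 0 0 -0.66; -0.4 0.02 0 0 0 -0.66; -0.4 0.01 0 0 0 -0.66"

```text
t: 5.83
tool_pos: [0.4919, 0.333, 0.2797]
tool_rot: [-2.871, -1.276, -0.003]
contact_force: [0.1, -0.1, -0.9]
opening: 0.0336
```

```bash
python3 - <<'E'
from h import *
d=img('wrist','w4');p,M=state();dd=p[:2]-PIN;print(np.hypot(*dd),np.arctan2(dd[1],dd[0])-BY-np.pi/2)
E
```

```text
t 5.88 pos [0.4911 0.3322 0.2799] phi 0.838 open 0.0338 F [ 0.8  0.5 -0. ] q [ 0.47 -0.06  1.6  -0.    1.6  -0.37]
0.14947000292982646 0.544291332981099
```

View pics/w4.png

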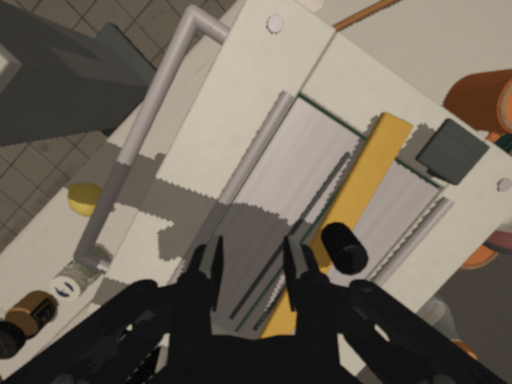

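```bash
python3 - <<'E'
from h import *
np.set_printoptions(precision=4,suppress=True)
d=img('wrist','w5');t=img('top','t5')
for uv in [(352,262),(335,232),(345,245)]: print(uv,onz(d,*uv,.301),onz(d,*uv,.265))
a=d['pixels'][:,:,::-1];cv2.imwrite('pics/w5z.png',cv2.resize(a[90:350,180:440],None,fx=2.3,fy=2.3,interpolation=cv2.INTER_CUBIC))
a=t['pixels'][:,:,::-1];cv2.imwrite('pics/t5z.png',cv2.resize(a[110:260,65:235],None,fx=3.9,fy=3.9,interpolation=cv2.INTER_CUBIC))
p,M=state(); print(proj(d,p),proj(t,p))
E
```

```text
(352, 262) [0.5401 0.3703 0.301 ] [0.5664 0.3664 0.265 ]
(335, 232) [0.5171 0.3746 0.301 ] [0.5379 0.3718 0.265 ]
(345, 245) [0.5279 0.3739 0.301 ] [0.5513 0.3709 0.265 ]
t 5.98 pos [0.4922 0.3331 0.2797] phi 0.831 open 0.0344 F [ 1.7 -0.1 -0.6] q [ 0.47 -0.05  1.6   0.    1.59 -0.36]
[253.299  230.5204] [132.6051 190.362 ]
```

View pics/w5z.png

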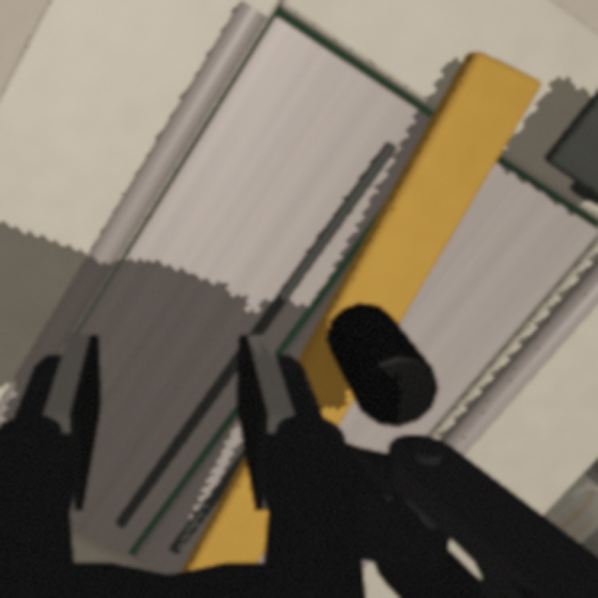

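View pics/t5z.png

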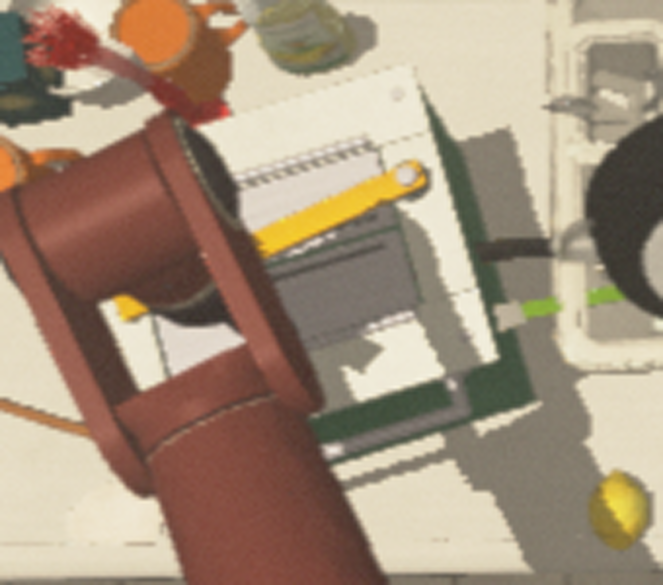

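```bash
python3 - <<'E'
from h import *
d=img('scene');p,M=state(); print(proj(d,p),proj(d,(.538,.369,.301)),proj(d,(.538,.369,.265)))
a=d['pixels'][:,:,::-1];cv2.imwrite('pics/s5z.png',cv2.resize(a[30:230,150:300],None,fx=4,fy=3,interpolation=cv2.INTER_CUBIC))
E
```

```text
t 6.03 pos [0.4923 0.3333 0.2795] phi 0.831 open 0.0345 F [ 0.3 -0.3 -0.2] q [ 0.47 -0.05  1.6   0.    1.59 -0.36]
[221.63014983 142.09443024] [227.66387657 134.01481129] [227.95354018 141.31936731]
```

View pics/s5z.png

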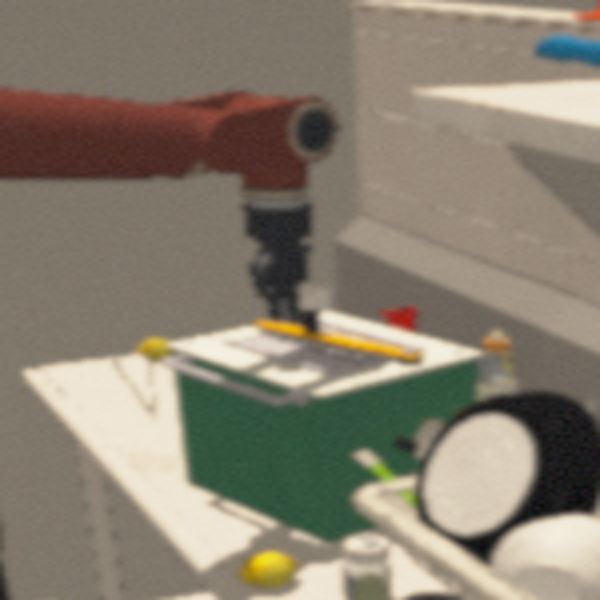

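```bash
python3 - <<'E'
from h import *
plan([(.492,.333,.32,.831,2),(.539,.370,.32,.432,6),(.539,.370,.26,.432,4)])
E
```

```text
t 6.03 pos [0.4923 0.3333 0.2795] phi 0.831 open 0.0345 F [ 0.3 -0.3 -0.2] q [ 0.47 -0.05  1.6   0.    1.59 -0.36]
-0.01 0 -0.81 0 -0.01 0; -0.01 0 -0.81 0.01 -0.01 0
--
0.39 0.07 0 0 0 0.67; 0.4 0.03 0 0 0 0.66; 0.4 0.02 0 0 0 0.67; 0.4 -0.02 0 0 0 0.66; 0.4 -0.04 0 0 0 0.67; 0.39 -0.07 0 0 0.01 0.66
--
0 0 0.6 0 0 0; 0 0 0.6 0 0 0; 0 0 0.6 0 0 0; 0 0 0.6 0 0 0
--
```

Emit:
step_arm:
  increments: "0 0 -0.8 0 0 0; 0 0 -0.8 0 0 0; 0.4 0 0 0 0 0.66; 0.4 0 0 0 0 0.66; 0.4 0 0 0 0 0.67; 0.4 0 0 0 0 0.67; 0.4 0 0 0 0 0.67; 0.4 0 0 0 0 0.67; 0 0 0 0 0 0; 0 0 0 0 0 0"

```text
t: 6.87
tool_pos: [0.5391, 0.3702, 0.3182]
tool_rot: [3.068, 0.676, -0.001]
contact_force: [0.5, 0.5, 0.2]
opening: 0.0343
```

```bash
python3 - <<'E'
from h import *
plan([(.539,.370,.32,.432,2),(.539,.370,.26,.432,4)])
E
```

```text
t 6.87 pos [0.5391 0.3702 0.3182] phi 0.434 open 0.0343 F [0.5 0.5 0.2] q [0.49 0.08 1.4  0.   1.66 0.05]
0 0 -0.04 0 0 0.01; -0.01 0.01 -0.03 0 0.01 0.01
--
0 0 0.6 0 0 0; 0 0 0.6 0 0 0; 0 0 0.6 0 0 0; 0 0 0.6 0 0 0
--
```

Emit:
step_arm:
  increments: "0 0 0.6 0 0 0; 0 0 0.6 0 0 0; 0 0 0.6 0 0 0; 0 0 0.5 0 0 0; 0 0 0 0 0 0"

```text
t: 7.28
tool_pos: [0.5366, 0.3687, 0.2552]
tool_rot: [3.066, 0.675, -0.013]
contact_force: [-0.1, 0.5, -0.3]
opening: 0.0339
```

```bash
python3 - <<'E'
from h import *
d=img('wrist');state()
a=d['pixels'][:,:,::-1];cv2.imwrite('pics/w6z.png',cv2.resize(a[90:350,130:390],None,fx=2.3,fy=2.3,interpolation=cv2.INTER_CUBIC))
E
```

```text
t 7.33 pos [0.5373 0.3691 0.2574] phi 0.433 open 0.0343 F [0.3 0.1 0.1] q [ 0.49  0.09  1.48 -0.    1.57  0.05]
```

View pics/w6z.png

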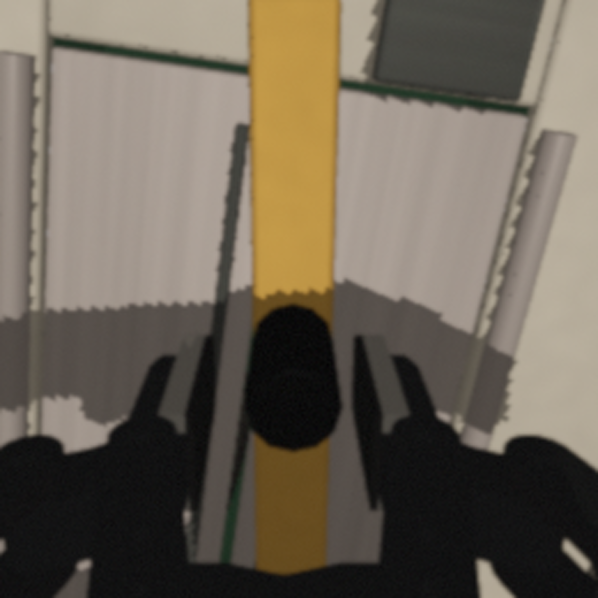

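Emit:
step_arm:
  increments: "-0.38 0.04 0 0 0 -0.66; -0.4 0.02 0 0 0 -0.66; -0.4 0.02 0 0 0 -0.66; -0.4 0.02 0 0 0 -0.66; -0.4 0.01 0 0 0 -0.66; -0.4 0.01 0 0 0 -0.66; -0.4 0.01 0 0 0 -0.66; -0.4 0.02 0 0 0 -0.66"

```text
t: 8.0
tool_pos: [0.479, 0.3184, 0.2621]
tool_rot: [-2.783, -1.457, -0.003]
contact_force: [1.1, 1.8, 0.5]
opening: 0.034
```

```bash
python3 - <<'E'
from h import *
d=img('wrist');p,M=state();dd=p[:2]-PIN;v=np.arctan2(dd[1],dd[0])%(2*np.pi)-BY-np.pi/2;print(np.hypot(*dd),v)
a=d['pixels'][:,:,::-1];cv2.imwrite('pics/w7z.png',cv2.resize(a[90:350,130:390],None,fx=1.6,fy=1.6,interpolation=cv2.INTER_CUBIC))
plan(arc(v,1.68,14,.257))
E
```

```text
t 8.05 pos [0.4784 0.3173 0.2623] phi 0.966 open 0.0340 F [ 1.2  0.3 -1. ] q [ 0.46 -0.1   1.67 -0.    1.57 -0.51]
0.1502067296501066 0.6749801657978822
t 8.05 pos [0.4784 0.3173 0.2623] phi 0.966 open 0.0340 F [ 1.2  0.3 -1. ] q [ 0.46 -0.1   1.67 -0.    1.57 -0.51]
-0.43 0.02 0.21 0.01 -0.01 -0.73
--
-0.43 0.02 0 0 0 -0.72
--
-0.43 0.01 0 0 0 -0.71
--
-0.43 0.02 0 0 0 -0.72
--
-0.43 0.02 0 0 0 -0.72
--
-0.43 0.01 0 0 0 -0.72
--
-0.43 0.02 0 0 0 -0.71
--
-0.43 0.01 0 0 0 -0.72
--
-0.43 0.02 0 0 0 -0.72
--
-0.43 0.01 0 0 0 -0.72
--
-0.43 0.02 0 0 0 -0.72
--
-0.43 0.01 0 0 0 -0.71
--
-0.43 0.02 0 0 0 -0.72
--
-0.43 0.01 0 0 0 -0.72
--
```

View pics/w7z.png

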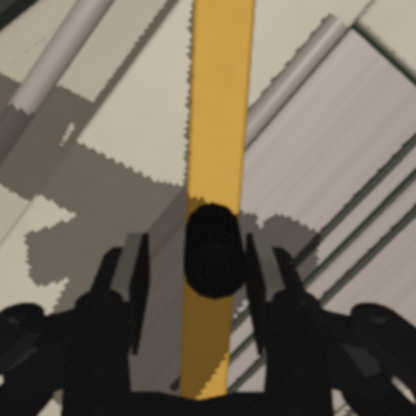

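Emit:
step_arm:
  increments: "-0.43 0.02 0.1 0 0 -0.72; -0.43 0.02 0 0 0 -0.72; -0.43 0.02 0 0 0 -0.72; -0.43 0.02 0 0 0 -0.72; -0.43 0.01 0 0 0 -0.72; -0.43 0.01 0 0 0 -0.72; -0.43 0.02 0 0 0 -0.72; -0.43 0.02 0 0 0 -0.72; -0.43 0.01 0 0 0 -0.72; -0.43 0.01 0 0 0 -0.72; -0.43 0.01 0 0 0 -0.72"

```text
t: 8.97
tool_pos: [0.455, 0.2054, 0.2595]
tool_rot: [2.007, 2.416, 0.003]
contact_force: [0.1, 0.6, -0.5]
opening: 0.0342
```

```bash
python3 - <<'E'
from h import *
d=img('wrist','w8');p,M=state();dd=p[:2]-PIN;v=np.arctan2(dd[1],dd[0])%(2*np.pi)-BY-np.pi/2;print(np.hypot(*dd),v)
plan(arc(v,1.66,4,.257))
E
```

```text
t 9.02 pos [0.4553 0.2039 0.2595] phi 1.756 open 0.0342 F [ 0.5 -0.8 -0.5] q [ 0.27 -0.28  1.83 -0.    1.59 -1.48]
0.14935360632969433 1.4682359082107883
t 9.02 pos [0.4553 0.2039 0.2595] phi 1.756 open 0.0342 F [ 0.5 -0.8 -0.5] q [ 0.27 -0.28  1.83 -0.    1.59 -1.48]
-0.29 -0.02 0.1 0.02 0.01 -0.52
--
-0.29 0.01 0 0 0 -0.48
--
-0.28 0.01 0 0 0 -0.48
--
-0.29 0 0 0 0 -0.48
--
```

View pics/w8.png

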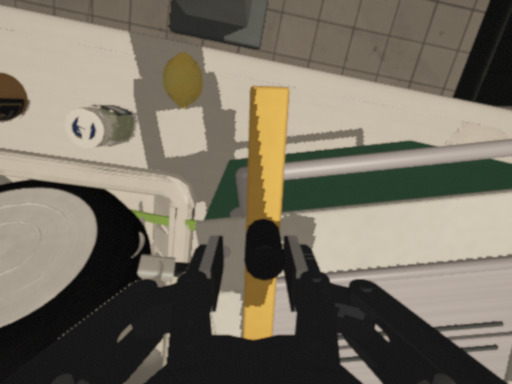

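Emit:
step_arm:
  increments: "-0.29 0.01 0 0 0 -0.48; -0.29 0.01 0 0 0 -0.48; -0.29 0.01 0 0 0 -0.48; -0.24 0.01 0 0 0 -0.4; 0 0 0 0 0 0; 0 0 0 0 0 0; 0 0 0 0 0 0; 0 0 -0.7 0 0 0; 0 0 -0.8 0 0 0; 0 0 -0.9 0 0 0; 0 0 -0.9 0 0 0; 0 0 0 0 0 0"

```text
t: 10.02
tool_pos: [0.464, 0.1798, 0.347]
tool_rot: [1.777, 2.583, 0.011]
contact_force: [0.5, -0.2, 0.3]
opening: 0.0341
```

```bash
python3 - <<'E'
from h import *
d=img('wrist','w9');p,M=state()
E
```

```text
t 10.07 pos [0.4635 0.1796 0.3445] phi 1.936 open 0.0343 F [-0.4 -0.3  0.3] q [ 0.22 -0.3   1.71  0.    1.73 -1.72]
```

View pics/w9.png

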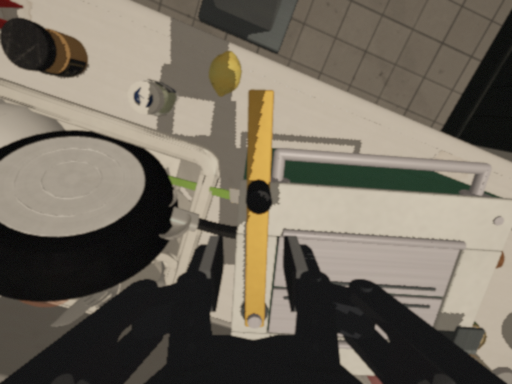

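```bash
python3 - <<'E'
from h import *
np.set_printoptions(precision=4,suppress=True)
d=img('wrist')
print(onz(d,147,97,.098),onz(d,27,45,.1))
plan([(.435,.10,.32,1.936,4),(.40,.001,.28,1.571,6)])
E
```

```text
[0.4358 0.0108 0.098 ] [ 0.429  -0.1531  0.1   ]
t 10.12 pos [0.4628 0.1794 0.3422] phi 1.937 open 0.0343 F [ 0.5 -0.6 -0.3] q [ 0.22 -0.3   1.72  0.    1.73 -1.72]
-0.64 -0.54 0.22 0.01 0 0; -0.64 -0.55 0.22 0 0 0; -0.65 -0.54 0.22 0.01 0 0; -0.64 -0.54 0.22 0 0 0.01
--
-0.53 -0.45 0.27 0 0 0.61; -0.56 -0.43 0.26 0 0 0.61; -0.59 -0.38 0.27 0 0 0.6; -0.6 -0.35 0.27 0 0 0.61; -0.63 -0.31 0.27 0 0 0.61; -0.64 -0.28 0.26 0 0 0.61
--
```

Emit:
step_arm:
  increments: "-0.64 -0.54 0.22 0 0 0; -0.64 -0.54 0.22 0 0 0; -0.64 -0.54 0.22 0 0 0; -0.64 -0.54 0.22 0 0 0; -0.53 -0.35 0.27 0 0 0.61; -0.56 -0.33 0.27 0 0 0.61; -0.59 -0.28 0.27 0 0 0.61; -0.6 -0.25 0.27 0 0 0.61; -0.63 -0.21 0.27 0 0 0.61; -0.64 -0.18 0.27 0 0 0.61; 0 0 0 0 0 0; 0 0 0 0 0 0"
  fingers: 1

```text
t: 11.12
tool_pos: [0.4136, 0.004, 0.2767]
tool_rot: [-2.22, -2.219, 0.002]
contact_force: [0.1, 0.7, -0.4]
opening: 0.0851
```

```bash
python3 - <<'E'
from h import *
state();d=img('wrist','w10');t=img('top','t10')
a=t['pixels'][:,:,::-1];cv2.imwrite('pics/t10z.png',cv2.resize(a[110:260,65:265],None,fx=3.9,fy=3.9,interpolation=cv2.INTER_CUBIC))
E
```

```text
t 11.12 pos [0.4136 0.004  0.2767] phi 1.570 open 0.0851 F [ 0.1  0.7 -0.4] q [-0.17 -0.51  1.97  0.    1.68 -1.74]
```

View pics/w10.png

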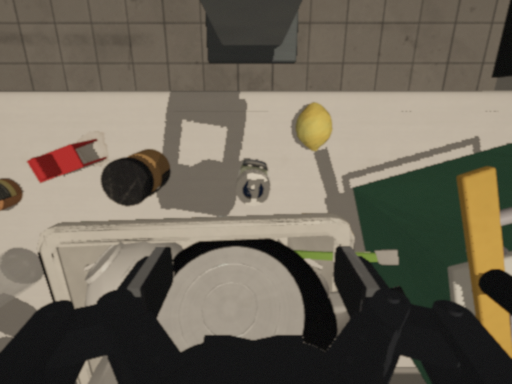

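View pics/t10z.png

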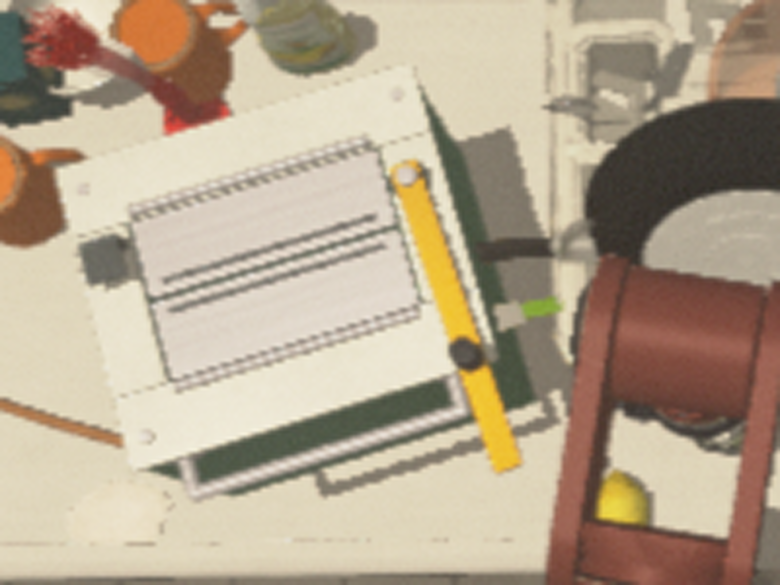

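```bash
python3 - <<'E'
from h import *
np.set_printoptions(precision=4,suppress=True)
d=img('wrist','w11'); a=d['pixels'][:,:,::-1];cv2.imwrite('pics/w11z.png',cv2.resize(a[120:230,10:310],None,fx=2.6,fy=2.6,interpolation=cv2.INTER_CUBIC))
print(onz(d,254,187,.098),onz(d,127,182,.1),onz(d,252,165,0), 'rackedge',onz(d,254,222,.05),'marker', onz(d,66,160,.064))
p,M=state(); print(proj(d,p-[0,0,.18]),proj(d,p))
E
```

```text
[0.4382 0.0078 0.098 ] [ 0.4312 -0.1561  0.1   ] [0.4297 0.005  0.    ] rackedge [0.5088 0.0083 0.05  ] marker [ 0.4096 -0.2532  0.064 ]
t 11.27 pos [0.4144 0.0048 0.2785] phi 1.572 open 0.0858 F [0.3 0.5 0.5] q [-0.17 -0.51  1.97  0.    1.68 -1.74]
[251.7124 169.245 ] [251.0104 229.5831]
```

View pics/w11z.png

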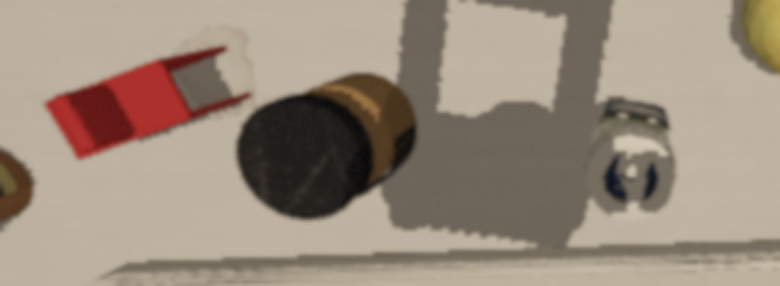

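```bash
python3 - <<'E'
from h import *
plan([(.437,.005,.15,1.571,6),(.437,.005,.043,1.571,6)])
E
```

```text
t 11.27 pos [0.4144 0.0048 0.2785] phi 1.572 open 0.0858 F [0.3 0.5 0.5] q [-0.17 -0.51  1.97  0.    1.68 -1.74]
0 0.15 0.86 0 0 0; 0 0.15 0.85 0 0 0; 0 0.15 0.86 0 0 0.01; 0 0.15 0.86 0 0 0; 0.01 0.15 0.85 0 0 0; 0 0.15 0.86 0 0 0
--
0 0 0.71 0 0 0; 0 0 0.72 0 0 0; 0 0 0.71 0 0 0; 0 0 0.71 0 0 0; 0 0 0.72 0 0 0; -0.01 0 0.71 0 0 0
--
```

Emit:
step_arm:
  increments: "0 0.15 0.85 0 0 0; 0 0.15 0.85 0 0 0; 0 0.15 0.85 0 0 0; 0 0.15 0.85 0 0 0; 0 0.15 0.85 0 0 0; 0 0.15 0.85 0 0 0; 0 0 0 0 0 0; 0 0 0 0 0 0"

```text
t: 11.93
tool_pos: [0.4362, 0.0048, 0.1504]
tool_rot: [-2.218, -2.222, 0.002]
contact_force: [-0.0, 0.1, 0.5]
opening: 0.0854
```

```bash
python3 - <<'E'
from h import *
img('wrist','w12')
plan([(.437,.005,.043,1.571,6)])
E
```

```text
t 11.98 pos [0.4372 0.0045 0.1519] phi 1.572 open 0.0851 F [-0.7 -0.4  0.3] q [-0.16 -0.39  2.09  0.    1.44 -1.73]
0 0 0.73 0 0 0; 0.01 0 0.72 0 0 0; 0 0 0.73 0 0 0.01; 0 -0.01 0.72 0 0 0; 0.01 0 0.73 0 0 0; 0 0 0.73 0 0 0
--
```

View pics/w12.png

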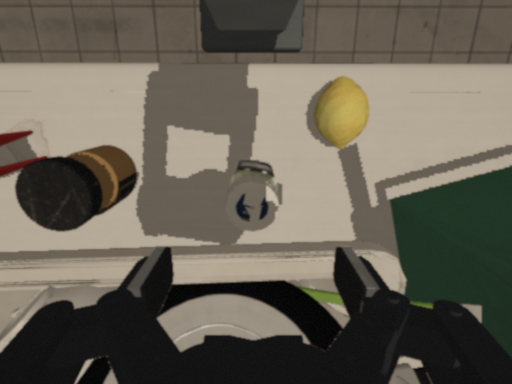

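```bash
python3 - <<'E'
from h import *
d=img('wrist');print(onz(d,252,206,.098),onz(d,75,193,.1))
E
```

```text
[0.44089693 0.00519802 0.098     ] [ 0.4289372 -0.1418561  0.1      ]
```

Emit:
step_arm:
  increments: "0 0 0.73 0 0 0; 0 0 0.73 0 0 0; 0 0 0.73 0 0 0; 0 0 0.73 0 0 0; 0 0 0.73 0 0 0; 0 0 0.73 0 0 0; 0 0 0 0 0 0; 0 0 0 0 0 0"

```text
t: 12.7
tool_pos: [0.4373, 0.0041, 0.0425]
tool_rot: [2.221, 2.222, 0.0]
contact_force: [0.8, -0.4, 0.5]
opening: 0.0856
```

Emit:
step_arm:
  increments: "0 0 0 0 0 0; 0 0 0 0 0 0; 0 0 0 0 0 0; 0 0 0 0 0 0; 0 0 0 0 0 0; 0 0 0 0 0 0; 0 0 0 0 0 0"
  fingers: -1
  newtons: 35

```text
t: 13.28
tool_pos: [0.4383, 0.0038, 0.0434]
tool_rot: [2.22, 2.22, 0.003]
contact_force: [-0.5, -0.4, 5.6]
opening: 0.0449
```

```bash
python3 - <<'E'
from h import *
img('wrist','w13'); state()
E
```

```text
t 13.33 pos [0.4383 0.0038 0.0434] phi 1.571 open 0.0453 F [-0.9 -0.   6.5] q [-0.16 -0.25  2.18 -0.    1.21 -1.73]
```

View pics/w13.png

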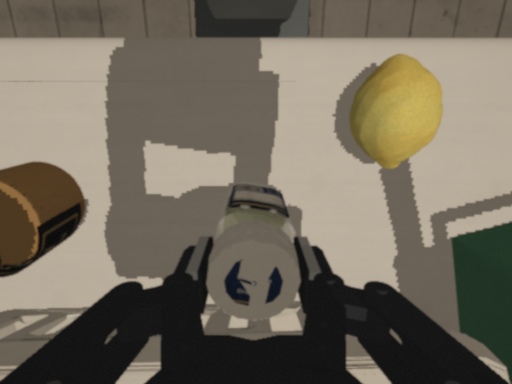

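```bash
python3 - <<'E'
from h import *
plan([(.437,.005,.375,1.571,14),(.530,.364,.375,1.862,16),(.530,.364,.20,1.862,10)])
E
```

```text
t 13.33 pos [0.4383 0.0038 0.0434] phi 1.571 open 0.0453 F [-0.9 -0.   6.5] q [-0.16 -0.25  2.18 -0.    1.21 -1.73]
0 0 -0.95 0 0 0; 0.01 0 -0.95 0 0 0; 0 0 -0.94 0.01 0 0; 0 0 -0.95 0 0 0; 0 -0.01 -0.95 0 0 0; 0.01 0 -0.95 0 0 0; 0 0 -0.94 0 0 0; 0 0 -0.95 0.01 0 0; 0.01 -0.01 -0.95 0 0 0; 0 0 -0.95 0 0 0; 0 0 -0.94 0 0 0; 0.01 0 -0.95 0 0 0; 0 -0.01 -0.95 0.01 0 0; 0 0 -0.95 0 0.01 0
--
0.9 0.23 0 0 0 -0.18; 0.89 0.25 0 0 0 -0.18; 0.89 0.27 0 0 0 -0.19; 0.88 0.28 0 0 0 -0.18; 0.88 0.3 0 0 0 -0.18; 0.87 0.31 0 0 0 -0.18; 0.87 0.33 0 0 0 -0.18; 0.86 0.34 0 0 0 -0.19; 0.86 0.36 0.01 0 0 -0.18; 0.84 0.38 0 0 0 -0.18; 0.84 0.39 0 0 0 -0.18; 0.84 0.41 0 0 0 -0.18; 0.82 0.42 0 0 0 -0.18; 0.82 0.43 0 0 0 -0.19; 0.81 0.46 0 0 0 -0.18; 0.8 0.46 0 0 -0.01 -0.18
--
0 0 0.7 0 0 0; 0 0 0.7 0 0 0; 0 0 0.7 0 0 0; 0 0 0.7 0 0 0; 0 0 0.7 0 0 0; 0 0 0.7 0 0 0; 0 0 0.7 0 0 0; 0 0 0.7 0 0 0; 0.01 0 0.7 0 0 0; 0 0 0.7 0 0 0
--
```

Emit:
step_arm:
  increments: "0 0 -0.5 0 0 0; 0 0 -0.95 0 0 0; 0 0 -0.95 0 0 0; 0 0 -0.95 0 0 0; 0 0 -0.95 0 0 0; 0 0 -0.95 0 0 0; 0 0 -0.95 0 0 0; 0 0 -0.95 0 0 0; 0 0 -0.95 0 0 0; 0 0 -0.95 0 0 0; 0 0 -0.95 0 0 0; 0 0 -0.95 0 0 0"

```text
t: 14.33
tool_pos: [0.4364, 0.0042, 0.316]
tool_rot: [-2.221, -2.221, 0.001]
contact_force: [-0.1, 0.4, -2.2]
opening: 0.0443
```

```bash
python3 - <<'E'
from h import *
img('top','t14');img('scene','s14');
plan([(.437,.005,.375,1.571,3),(.530,.364,.375,1.862,16),(.530,.364,.20,1.862,10)])
E
python3 -c "
import cv2
a=cv2.imread('pics/s14.png'); cv2.imwrite('pics/s14z.png',cv2.resize(a[150:330,170:370],None,fx=3.2,fy=3.2))
a=cv2.imread('pics/t14.png'); cv2.imwrite('pics/t14z.png',cv2.resize(a[150:260,195:415],None,fx=3.6,fy=3.6))"
```

```text
t 14.43 pos [0.4384 0.0039 0.3199] phi 1.571 open 0.0447 F [ 0.2  0.6 -1.3] q [-0.16 -0.46  1.87  0.    1.72 -1.73]
0.01 -0.01 -0.73 0.03 0 0; 0.02 -0.02 -0.74 0.02 0.01 0; 0.01 -0.02 -0.73 0.03 0 0
--
0.9 0.23 0 0 0 -0.18; 0.89 0.25 0 0 0 -0.18; 0.89 0.27 0 0 0 -0.19; 0.88 0.28 0 0 0 -0.18; 0.88 0.3 0 0 0 -0.18; 0.87 0.31 0 0 0 -0.18; 0.87 0.33 0 0 0 -0.18; 0.86 0.34 0 0 0 -0.18; 0.86 0.37 0 0 0 -0.19; 0.84 0.37 -0.01 0 0 -0.18; 0.85 0.39 0 0 0 -0.18; 0.83 0.41 0 0 0 -0.18; 0.82 0.42 0 0 0 -0.18; 0.82 0.44 0 0 0 -0.19; 0.81 0.45 0 0 0 -0.18; 0.8 0.47 0 0 0 -0.18
--
0 0 0.7 0 0 0; 0 0 0.7 0 0 0; 0 0 0.7 0 0 0; 0 0 0.7 0 0 0; 0 0 0.7 0 0 0; 0 0 0.7 0 0 0; 0 0 0.7 0 0 0; 0 0 0.7 0 0 0; 0 0 0.7 0 0 0; 0 0 0.7 0 0 0
--
```

View pics/s14z.png

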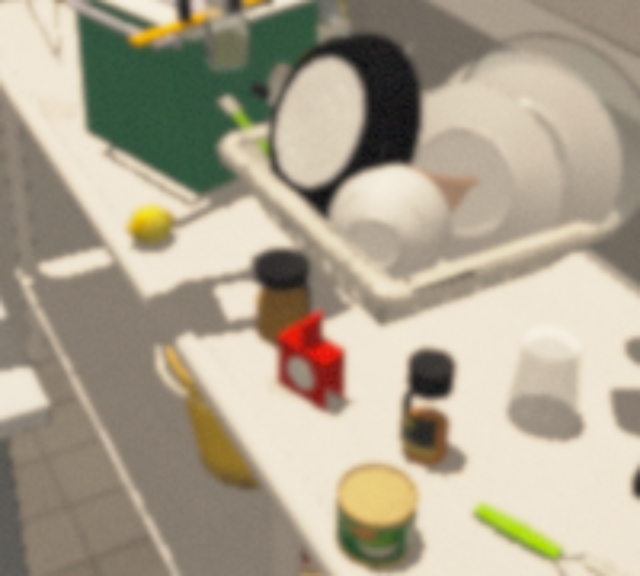

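View pics/t14z.png

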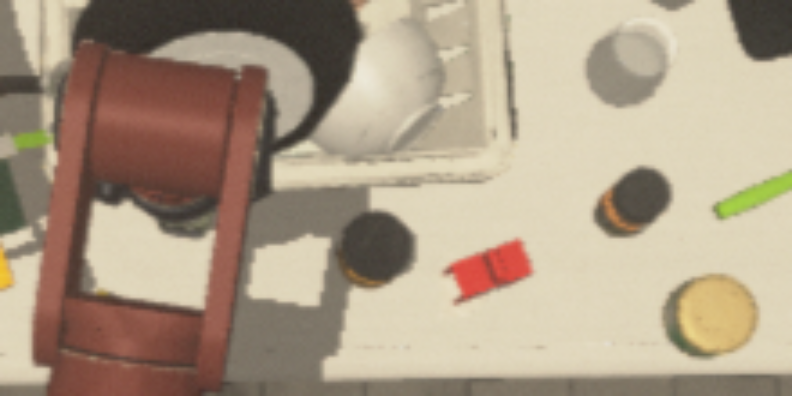

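Emit:
step_arm:
  increments: "0 0 -0.73 0 0 0; 0 0 -0.73 0 0 0; 0 0 -0.73 0 0 0; 0.9 0.23 0 0 0 -0.18; 0.89 0.25 0 0 0 -0.18; 0.89 0.27 0 0 0 -0.18; 0.88 0.28 0 0 0 -0.18; 0.88 0.3 0 0 0 -0.18; 0.87 0.31 0 0 0 -0.18; 0.87 0.33 0 0 0 -0.18; 0.86 0.34 0 0 0 -0.18"

```text
t: 15.35
tool_pos: [0.483, 0.1846, 0.3677]
tool_rot: [-2.053, -2.375, 0.004]
contact_force: [0.3, -1.2, -1.2]
opening: 0.0448
```

Emit:
step_arm:
  increments: "0.86 0.37 0 0 0 -0.18; 0.84 0.37 0 0 0 -0.18; 0.85 0.39 0 0 0 -0.18; 0.83 0.41 0 0 0 -0.18; 0.82 0.42 0 0 0 -0.18; 0.82 0.44 0 0 0 -0.2; 0.81 0.45 0 0 0 -0.2; 0.8 0.47 0 0 0 -0.2; 0 0 0 0 0 0; 0 0 0 0 0 0"

```text
t: 16.18
tool_pos: [0.5299, 0.3634, 0.3671]
tool_rot: [-1.869, -2.523, 0.006]
contact_force: [0.3, -1.1, -0.7]
opening: 0.045
```

```bash
python3 - <<'E'
from h import *
img('wrist','w15');
plan([(.530,.364,.20,1.862,10)])
E
```

```text
t 16.23 pos [0.53   0.3628 0.3679] phi 1.865 open 0.0451 F [ 0.   0.1 -1.3] q [ 0.48  0.05  1.35 -0.    1.74 -1.38]
0.01 0 0.67 0 0 0; 0 0.01 0.67 -0.01 0 0.01; 0.01 0 0.67 0 0 0; 0 0 0.68 0 0 0; 0.01 0.01 0.67 -0.01 0.01 0.01; 0 0 0.67 0 0 0; 0.01 0 0.67 0 0 0; 0 0 0.67 -0.01 0 0.01; 0.01 0.01 0.67 0 0 0; 0 0 0.67 0 0 0
--
```

View pics/w15.png

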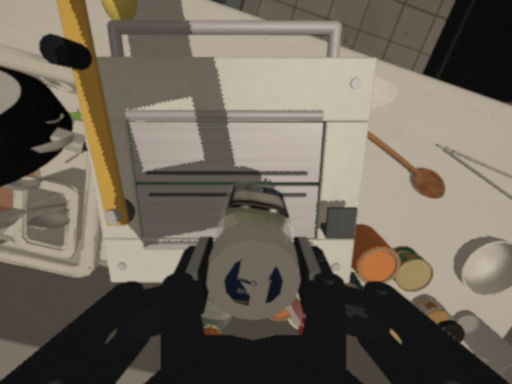

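Emit:
step_arm:
  increments: "0 0 0.7 0 0 0; 0 0 0.7 0 0 0; 0 0 0.7 0 0 0; 0 0 0.7 0 0 0; 0 0 0.7 0 0 0; 0 0 0.7 0 0 0; 0 0 0.7 0 0 0; 0 0 0 0 0 0"

```text
t: 16.9
tool_pos: [0.5285, 0.3609, 0.2428]
tool_rot: [-1.872, -2.519, 0.01]
contact_force: [-0.3, -0.4, -2.7]
opening: 0.0447
```

Emit:
step_arm:
  increments: "0 0 0.6 0 0 0; 0 0 0.6 0 0 0; 0 0 0.5 0 0 0; 0 0 0.3 0 0 0; 0 0 0 0 0 0; 0 0 0 0 0 0"

```text
t: 17.4
tool_pos: [0.5299, 0.3626, 0.1962]
tool_rot: [-1.871, -2.522, 0.003]
contact_force: [-0.4, 0.3, -2.2]
opening: 0.0448
```

```bash
python3 - <<'E'
from h import *
img('wrist','w16');state()
E
```

```text
t 17.45 pos [0.5303 0.3629 0.1972] phi 1.865 open 0.0447 F [-0.1 -0.5 -2.5] q [ 0.48  0.1   1.58 -0.    1.46 -1.38]
```

View pics/w16.png

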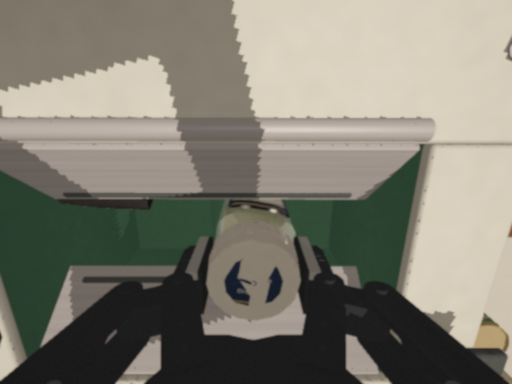

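Emit:
step_arm:
  increments: "0 0 0 0 0 0; 0 0 0 0 0 0; 0 0 0 0 0 0; 0 0 0 0 0 0; 0 0 0 0 0 0; 0 0 -0.6 0 0 0; 0 0 -0.9 0 0 0; 0 0 -0.9 0 0 0; 0 0 -0.9 0 0 0; 0 0 -0.9 0 0 0; 0 0 -0.9 0 0 0; 0 0 -0.9 0 0 0"
  fingers: 0.5

```text
t: 18.45
tool_pos: [0.5303, 0.3629, 0.3501]
tool_rot: [1.872, 2.523, 0.001]
contact_force: [0.2, -0.5, 0.2]
opening: 0.0641
```

```bash
python3 - <<'E'
from h import *
img('wrist','w17');plan([(.47,.12,.36,2.07,12),(.428,-.157,.30,2.07,12)])
E
```

```text
t 18.50 pos [0.5317 0.3636 0.3563] phi 1.865 open 0.0638 F [-0.9 -1.1  4.1] q [ 0.48  0.05  1.37 -0.    1.71 -1.38]
-0.72 -0.43 -0.02 0.01 0 -0.17; -0.71 -0.45 -0.02 0.01 0 -0.17; -0.7 -0.45 -0.01 0 0 -0.17; -0.69 -0.47 -0.02 0.01 0 -0.17; -0.69 -0.48 -0.02 0.01 0 -0.17; -0.68 -0.49 -0.01 0.01 0 -0.17; -0.67 -0.51 -0.02 0.01 0 -0.18; -0.66 -0.51 -0.01 0 -0.01 -0.17; -0.65 -0.53 -0.02 0.01 0 -0.17; -0.64 -0.54 -0.01 0.01 0 -0.17; -0.64 -0.54 -0.01 0.01 0 -0.17; -0.62 -0.56 -0.02 0.01 0 -0.17
--
-0.74 -0.57 0.2 0 0 0; -0.75 -0.56 0.2 0 0 0; -0.74 -0.57 0.2 0 0 0; -0.75 -0.56 0.2 0 0 0; -0.74 -0.57 0.2 0 0 0; -0.74 -0.56 0.2 0 0 0; -0.75 -0.57 0.2 0 0 0; -0.74 -0.56 0.21 0 0 0; -0.74 -0.57 0.2 0 0 0; -0.75 -0.56 0.2 0 0 0; -0.74 -0.57 0.2 0 0 0; -0.75 -0.56 0.2 0 0 0
--
```

View pics/w17.png

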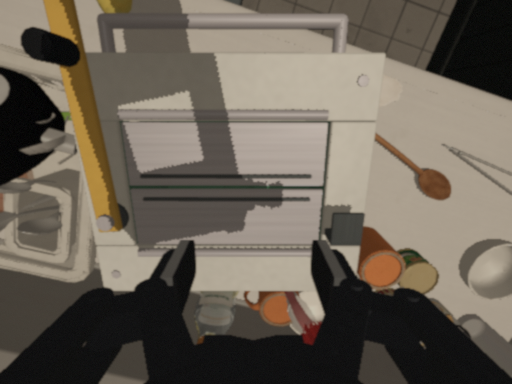

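Emit:
step_arm:
  increments: "-0.72 -0.43 -0.1 0 0 -0.17; -0.71 -0.45 -0.02 0 0 -0.17; -0.7 -0.45 0 0 0 -0.17; -0.69 -0.47 0 0 0 -0.17; -0.69 -0.48 0 0 0 -0.17; -0.68 -0.49 0 0 0 -0.17; -0.67 -0.51 0 0 0 -0.17; -0.66 -0.51 0 0 0 -0.17; -0.65 -0.53 0 0 0 -0.17; -0.64 -0.54 0 0 0 -0.17; -0.64 -0.54 0 0 0 -0.17; -0.62 -0.56 0 0 0 -0.17"
  fingers: 1

```text
t: 19.5
tool_pos: [0.4682, 0.1185, 0.3515]
tool_rot: [1.603, 2.701, 0.001]
contact_force: [0.8, 0.6, -1.1]
opening: 0.0856
```

Emit:
step_arm:
  increments: "-0.74 -0.57 0.2 0 0 0; -0.74 -0.57 0.2 0 0 0; -0.74 -0.57 0.2 0 0 0; -0.74 -0.57 0.2 0 0 0; -0.74 -0.57 0.2 0 0 0; -0.74 -0.57 0.2 0 0 0; -0.74 -0.57 0.2 0 0 0; -0.74 -0.57 0.2 0 0 0; -0.74 -0.57 0.2 0 0 0; -0.74 -0.57 0.2 0 0 0; 0 0 0 0 0 0; 0 0 0 0 0 0"

```text
t: 20.5
tool_pos: [0.4316, -0.1117, 0.3009]
tool_rot: [-1.608, -2.699, -0.001]
contact_force: [-0.2, 0.3, 0.2]
opening: 0.0855
```

```bash
python3 - <<'E'
from h import *
img('wrist','w18');img('top','t18');state()
E
```

```text
t 20.60 pos [ 0.4321 -0.1107  0.3014] phi 2.069 open 0.0854 F [ 1.1 -0.1  0.9] q [-0.42 -0.43  1.88  0.    1.69 -2.49]
```

View pics/w18.png

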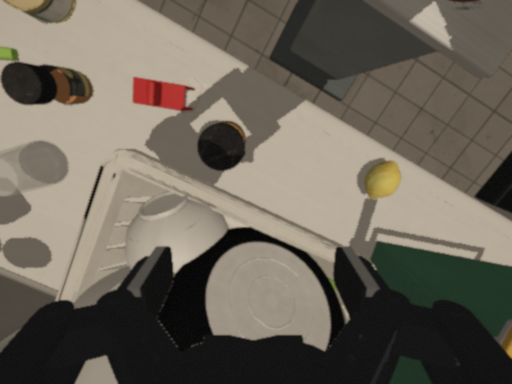

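View pics/t18.png

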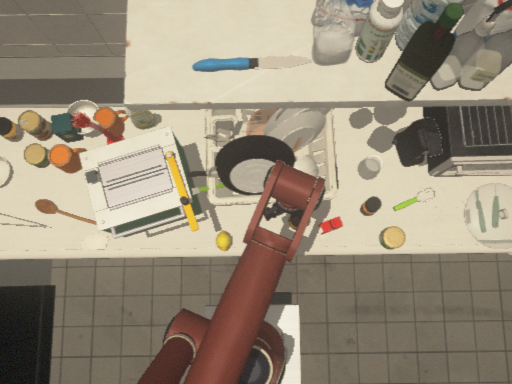

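```bash
python3 - <<'E'
from h import *
np.set_printoptions(precision=4,suppress=True)
d=img('wrist');print(onz(d,220,147,.098),'dark',onz(d,30,84,.114),'fin',onz(d,158,92,.1))
g=onz(d,220,147,.098)
plan([(g[0],g[1]-.002,.16,2.069,7),(g[0],g[1]-.002,.045,2.069,6)])
E
```

```text
[ 0.4317 -0.1595  0.098 ] dark [ 0.4701 -0.3909  0.114 ] fin [ 0.4071 -0.2579  0.1   ]
t 20.65 pos [ 0.4322 -0.1105  0.3014] phi 2.070 open 0.0854 F [ 0.3 -1.   0.1] q [-0.42 -0.43  1.88  0.    1.69 -2.49]
-0.25 -0.14 0.81 0 0 0; -0.26 -0.15 0.81 0 0 0; -0.25 -0.14 0.8 0 0 0; -0.26 -0.14 0.81 0.01 0 0.01; -0.25 -0.14 0.81 0 0 0; -0.25 -0.14 0.81 0 0 0; -0.26 -0.14 0.81 0 0.01 0
--
0 0 0.77 0 0 0; 0 0 0.76 0 0 0; 0 0 0.77 0 0 0; 0 0 0.76 0 0 0; 0 0 0.77 0 0 0; 0 0 0.77 0 0 0
--
```

Emit:
step_arm:
  increments: "-0.25 -0.14 0.81 0 0 0; -0.25 -0.14 0.81 0 0 0; -0.25 -0.14 0.81 0 0 0; -0.25 -0.14 0.81 0 0 0; -0.25 -0.14 0.81 0 0 0; -0.25 -0.14 0.81 0 0 0; -0.25 -0.14 0.81 0 0 0; 0 0 0 0 0 0; 0 0 0 0 0 0; 0 0 0 0 0 0"

```text
t: 21.48
tool_pos: [0.4322, -0.1609, 0.1604]
tool_rot: [1.603, 2.7, 0.0]
contact_force: [-0.4, 0.2, 0.8]
opening: 0.085
```

```bash
python3 - <<'E'
from h import *
img('wrist','w19');plan([(.432,-.161,.045,2.069,6)])
E
```

```text
t 21.53 pos [ 0.4324 -0.1611  0.1609] phi 2.070 open 0.0852 F [ 1.1 -0.9  1. ] q [-0.52 -0.33  2.03  0.    1.43 -2.59]
0 0 0.77 0 0 0; 0.01 -0.01 0.78 0.01 0.01 0; 0 0 0.77 0 0 0.01; 0 0 0.77 0 0.01 0; 0.01 -0.01 0.77 0 0 0; 0 0 0.78 0.01 0 0
--
```

View pics/w19.png

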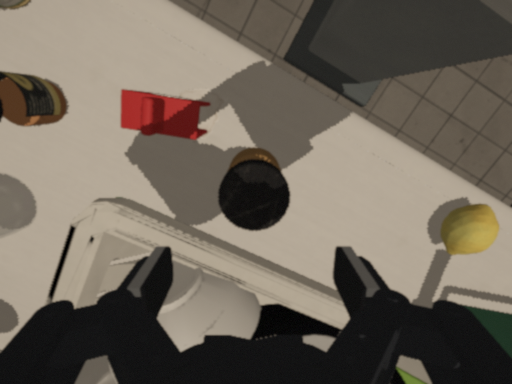

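Emit:
step_arm:
  increments: "0 0 0.77 0 0 0; 0 0 0.77 0 0 0; 0 0 0.77 0 0 0; 0 0 0.77 0 0 0; 0 0 0.77 0 0 0; 0 0 0.77 0 0 0; 0 0 0 0 0 0; 0 0 0 0 0 0"

```text
t: 22.2
tool_pos: [0.4316, -0.161, 0.044]
tool_rot: [-1.604, -2.701, -0.0]
contact_force: [-0.0, 0.7, 0.1]
opening: 0.0855
```

Emit:
step_arm:
  increments: "0 0 0 0 0 0; 0 0 0 0 0 0; 0 0 0 0 0 0; 0 0 0 0 0 0; 0 0 0 0 0 0; 0 0 0 0 0 0; 0 0 0 0 0 0"
  fingers: -1
  newtons: 40

```text
t: 22.78
tool_pos: [0.433, -0.1618, 0.046]
tool_rot: [1.603, 2.697, 0.001]
contact_force: [-1.8, 2.3, 7.0]
opening: 0.0613
```

```bash
python3 - <<'E'
from h import *
img('wrist','w20');state()
E
```

```text
t 22.83 pos [ 0.433  -0.1619  0.0461] phi 2.069 open 0.0613 F [-0.5  2.1  6.2] q [-0.52 -0.19  2.13  0.    1.2  -2.59]
```

View pics/w20.png

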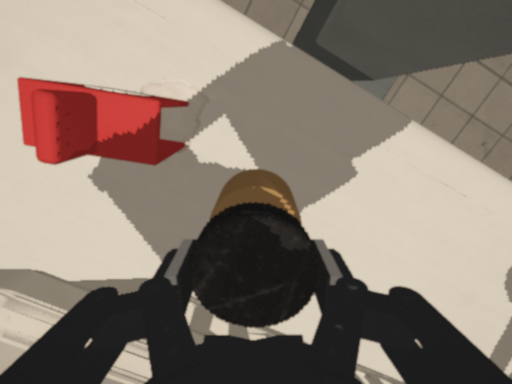

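```bash
python3 - <<'E'
from h import *
plan([(.433,-.161,.38,2.069,14),(.43,.04,.38,2.0,9),(.546,.306,.38,1.865,12)])
E
```

```text
t 22.83 pos [ 0.433  -0.1619  0.0461] phi 2.069 open 0.0613 F [-0.5  2.1  6.2] q [-0.52 -0.19  2.13  0.    1.2  -2.59]
0 0 -0.95 0 0 0; 0 0.01 -0.96 0 0 0; 0 0 -0.95 0.01 0.01 0; 0 0 -0.96 0 0 0; 0 0.01 -0.95 0 0 0; 0 0 -0.95 0 0 0; 0 0 -0.96 0 0 0; 0 0 -0.95 0 0.01 0; 0 0.01 -0.96 0.01 0 0; 0 0 -0.95 0 0 0; 0 0 -0.96 0 0 0; 0.01 0 -0.95 0 0 0; 0 0 -0.95 0 0.01 0; 0 0 -0.96 0.01 0 0
--
0.79 0.42 0 0 0 0.08; 0.8 0.41 0 0 0 0.07; 0.79 0.4 0 0 0 0.08; 0.8 0.4 0 0 0 0.08; 0.81 0.39 0 0 0 0.07; 0.8 0.38 0 0 0 0.08; 0.81 0.38 0 0 0 0.08; 0.81 0.37 0 0 0 0.07; 0.82 0.37 0 0 0 0.08
--
0.65 0.72 0 0 0 0.11; 0.65 0.71 0 0 0 0.12; 0.66 0.71 0 0 0 0.11; 0.67 0.7 0 0 0 0.11; 0.68 0.69 0 0 0 0.11; 0.68 0.68 0 0 0 0.12; 0.69 0.68 0 0 0 0.11; 0.7 0.67 0 0 0 0.11; 0.71 0.65 0 0 0 0.11; 0.72 0.66 0 0 0 0.12; 0.72 0.64 0 0 0 0.11; 0.73 0.64 0 -0.01 0 0.11
--
```

Emit:
step_arm:
  increments: "0 0 -0.5 0 0 0; 0 0 -0.95 0 0 0; 0 0 -0.95 0 0 0; 0 0 -0.95 0 0 0; 0 0 -0.95 0 0 0; 0 0 -0.95 0 0 0; 0 0 -0.95 0 0 0; 0 0 -0.95 0 0 0; 0 0 -0.95 0 0 0; 0 0 -0.95 0 0 0; 0 0 -0.95 0 0 0; 0 0 -0.95 0 0 0"

```text
t: 23.83
tool_pos: [0.4309, -0.1611, 0.3182]
tool_rot: [-1.605, -2.7, 0.0]
contact_force: [0.1, 0.3, -4.5]
opening: 0.0616
```

Emit:
step_arm:
  increments: "0 0 -0.95 0 0 0; 0 0 -0.95 0 0 0; 0 0 -0.4 0 0 0; 0 0 0 0 0 0"

```text
t: 24.17
tool_pos: [0.432, -0.1617, 0.3779]
tool_rot: [1.602, 2.696, 0.0]
contact_force: [0.2, 0.2, -3.3]
opening: 0.0612
```

```bash
python3 - <<'E'
from h import *
plan([(.43,.04,.38,2.0,9),(.546,.306,.38,1.865,12)])
E
```

```text
t 24.17 pos [ 0.432  -0.1617  0.3779] phi 2.069 open 0.0612 F [ 0.2  0.2 -3.3] q [-0.52 -0.39  1.72 -0.    1.8  -2.59]
0.79 0.42 -0.01 0 0.01 0.08; 0.8 0.41 -0.01 0.01 0 0.07; 0.79 0.41 -0.02 0 0.01 0.08; 0.81 0.41 -0.01 0 0 0.08; 0.8 0.39 -0.01 0.01 0.01 0.07; 0.81 0.39 -0.01 0 0 0.08; 0.81 0.39 -0.01 0 0.01 0.08; 0.81 0.37 -0.01 0.01 0 0.07; 0.82 0.37 -0.01 0 0.01 0.08
--
0.65 0.72 0 0 0 0.11; 0.65 0.71 0 0 0 0.11; 0.66 0.71 0 0 0 0.12; 0.67 0.7 0 0 0 0.11; 0.67 0.69 0 0 0 0.11; 0.69 0.69 0 0 0 0.11; 0.69 0.67 0 0 0 0.12; 0.7 0.67 0 0 0 0.11; 0.71 0.66 0 0 0 0.11; 0.71 0.65 0 0 0 0.11; 0.72 0.65 0.01 0 0 0.12; 0.73 0.63 0 0 0 0.11
--
```

Emit:
step_arm:
  increments: "0.79 0.42 0 0 0 0.08; 0.8 0.41 0 0 0 0.08; 0.79 0.41 0 0 0 0.08; 0.81 0.41 0 0 0 0.08; 0.8 0.39 0 0 0 0.08; 0.81 0.39 0 0 0 0.07; 0.81 0.39 0 0 0 0.07; 0.81 0.37 0 0 0 0.07; 0.82 0.37 0 0 0 0.08"

```text
t: 24.92
tool_pos: [0.4285, 0.0415, 0.3721]
tool_rot: [-1.697, -2.641, 0.002]
contact_force: [0.8, -0.1, -3.5]
opening: 0.0613
```

Emit:
step_arm:
  increments: "0.65 0.72 0 0 0 0.11; 0.65 0.71 0 0 0 0.11; 0.66 0.71 0 0 0 0.12; 0.67 0.7 0 0 0 0.11; 0.67 0.69 0 0 0 0.11; 0.69 0.69 0 0 0 0.11; 0.69 0.67 0 0 0 0.12; 0.7 0.67 0 0 0 0.11; 0.71 0.66 0 0 0 0.11; 0.71 0.65 0 0 0 0.11; 0.72 0.65 0 0 0 0.12; 0 0 0 0 0 0"

```text
t: 25.92
tool_pos: [0.5358, 0.2871, 0.3705]
tool_rot: [-1.852, -2.533, 0.005]
contact_force: [-1.1, -1.6, -4.3]
opening: 0.0613
```

```bash
python3 - <<'E'
from h import *
img('wrist','w21');plan([(.547,.306,.33,1.865,4)])
E
```

```text
t 25.97 pos [0.5354 0.2854 0.3708] phi 1.878 open 0.0613 F [-1.2 -0.4 -5. ] q [ 0.37 -0.03  1.43  0.    1.75 -1.51]
0.16 0.18 0.41 -0.01 0 0.03; 0.16 0.17 0.4 -0.02 0 0.04; 0.17 0.17 0.41 -0.01 0 0.03; 0.16 0.18 0.41 -0.02 0 0.03
--
```

View pics/w21.png

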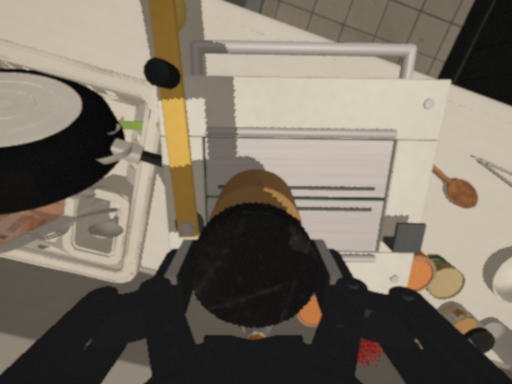

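Emit:
step_arm:
  increments: "0.16 0.18 0.41 0 0 0.03; 0.16 0.18 0.41 0 0 0.03; 0.16 0.18 0.41 0 0 0.03; 0.16 0.18 0.41 0 0 0.03; 0 0 0.7 0 0 0; 0 0 0.7 0 0 0; 0 0 0.7 0 0 0; 0 0 0.7 0 0 0; 0 0 0.7 0 0 0; 0 0 0.7 0 0 0; 0 0 0.7 0 0 0; 0 0 0.5 0 0 0"

```text
t: 26.97
tool_pos: [0.5474, 0.3043, 0.1955]
tool_rot: [-1.873, -2.52, 0.004]
contact_force: [0.1, -0.5, -4.9]
opening: 0.0613
```

Emit:
step_arm:
  increments: "0 0 0 0 0 0; 0 0 0 0 0 0; 0 0 0 0 0 0"

```text
t: 27.22
tool_pos: [0.5486, 0.3048, 0.199]
tool_rot: [1.873, 2.522, 0.001]
contact_force: [0.3, 0.4, -4.2]
opening: 0.061
```

```bash
python3 - <<'E'
from h import *
img('wrist','w22');state()
E
```

```text
t 27.27 pos [0.5489 0.3049 0.1997] phi 1.864 open 0.0609 F [-0.2  0.  -4.1] q [ 0.39  0.06  1.61 -0.    1.46 -1.48]
```

View pics/w22.png

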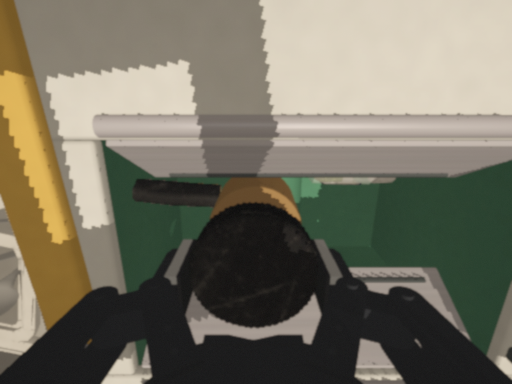

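Emit:
step_arm:
  increments: "0 0 0 0 0 0; 0 0 0 0 0 0; 0 0 0 0 0 0; 0 0 0 0 0 0; 0 0 0 0 0 0; 0 0 -0.6 0 0 0; 0 0 -0.9 0 0 0; 0 0 -0.9 0 0 0; 0 0 -0.9 0 0 0; 0 0 -0.9 0 0 0; 0 0 -0.9 0 0 0; 0 0 -0.9 0 0 0"
  fingers: 0.85

```text
t: 28.27
tool_pos: [0.5482, 0.3047, 0.3511]
tool_rot: [1.873, 2.522, 0.001]
contact_force: [0.2, 0.9, -0.7]
opening: 0.0791
```

```bash
python3 - <<'E'
from h import *
img('wrist','w23');t=img('top','t23');plan([(.45,.04,.37,1.5,12),(.42,-.22,.34,1.0,12),(.44,-.38,.30,1.0,8)])
a=t['pixels'][:,:,::-1];cv2.imwrite('pics/t23z.png',cv2.resize(a[150:260,195:415],None,fx=3.6,fy=3.6,interpolation=cv2.INTER_CUBIC))
E
```

```text
t 28.37 pos [0.5498 0.3054 0.3557] phi 1.864 open 0.0792 F [0.8 0.4 1.6] q [ 0.39  0.01  1.41  0.    1.71 -1.48]
-0.75 -0.57 -0.05 0.01 0 0.3; -0.77 -0.55 -0.06 0.01 0 0.31; -0.78 -0.53 -0.05 0 -0.01 0.3; -0.8 -0.5 -0.05 0.01 0 0.3; -0.82 -0.48 -0.05 0.01 0 0.31; -0.83 -0.46 -0.06 0.01 0 0.3; -0.84 -0.43 -0.05 0 -0.01 0.3; -0.85 -0.4 -0.05 0.01 0 0.31; -0.87 -0.38 -0.05 0.01 0 0.3; -0.88 -0.35 -0.04 0.01 0 0.3; -0.89 -0.32 -0.05 0.01 0 0.31; -0.89 -0.3 -0.05 0 -0.01 0.3
--
-0.87 -0.04 0.1 0 0 0.42; -0.87 0 0.1 0 0 0.41; -0.88 0.03 0.1 0 0 0.42; -0.87 0.08 0.1 0 0 0.42; -0.86 0.1 0.1 0 0 0.41; -0.86 0.15 0.1 0 0 0.42; -0.86 0.17 0.1 0 0 0.42; -0.84 0.22 0.1 0 0 0.41; -0.84 0.25 0.1 0 0 0.42; -0.83 0.28 0.1 0 0 0.42; -0.81 0.32 0.1 0 0 0.41; -0.8 0.35 0.1 0 0 0.42
--
-0.62 0.52 0.2 0 0 0; -0.62 0.51 0.2 0 0 0; -0.62 0.52 0.2 0 0 0; -0.61 0.52 0.2 0 0 0; -0.62 0.51 0.2 0 0 0; -0.62 0.52 0.2 0 0 0; -0.62 0.51 0.2 0 0 0; -0.62 0.52 0.2 0 0 0
--
```

View pics/w23.png

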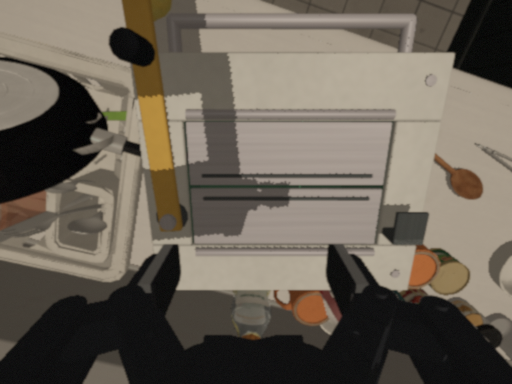

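View pics/t23z.png

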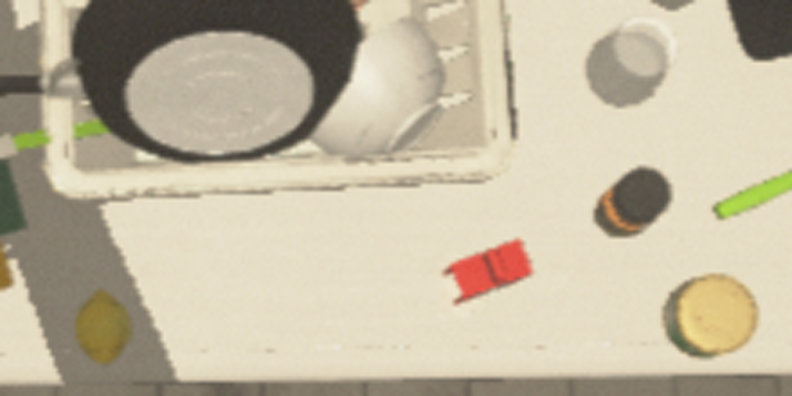

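Emit:
step_arm:
  increments: "-0.75 -0.57 -0.05 0 0 0.25; -0.77 -0.55 -0.05 0 0 0.25; -0.78 -0.53 -0.05 0 0 0.25; -0.8 -0.5 -0.05 0 0 0.25; -0.82 -0.48 -0.05 0 0 0.25; -0.83 -0.46 -0.05 0 0 0.25; -0.84 -0.43 -0.05 0 0 0.25; -0.85 -0.4 -0.05 0 0 0.25; -0.87 -0.38 -0.05 0 0 0.25; -0.88 -0.35 -0.05 0 0 0.25; -0.89 -0.32 -0.05 0 0 0.25; -0.89 -0.3 -0.05 0 0 0.2"
  fingers: 1

```text
t: 29.37
tool_pos: [0.4555, 0.0358, 0.3633]
tool_rot: [-2.224, -2.218, 0.001]
contact_force: [-0.3, -0.5, -0.3]
opening: 0.0855
```

```bash
python3 - <<'E'
from h import *
plan([(.43,-.22,.36,1.571,11),(.46,-.39,.26,1.571,8)])
E
```

```text
t 29.37 pos [0.4555 0.0358 0.3633] phi 1.568 open 0.0855 F [-0.3 -0.5 -0.3] q [-0.08 -0.4   1.75 -0.    1.79 -1.65]
-0.93 -0.09 0.01 0 0 0; -0.93 -0.09 0.01 0 0 -0.01; -0.93 -0.09 0.02 0 0 0; -0.93 -0.09 0.01 0 0 0; -0.93 -0.09 0.01 0 0 0; -0.93 -0.09 0.01 0 0 -0.01; -0.93 -0.1 0.02 0 0 0; -0.93 -0.09 0.01 0 0 0; -0.93 -0.09 0.01 -0.01 0 0; -0.93 -0.09 0.01 0 0 -0.01; -0.93 -0.1 0.01 0 0 0
--
-0.85 0.15 0.5 0 0 0; -0.85 0.15 0.5 0 0 0; -0.85 0.15 0.5 0 0 0; -0.85 0.15 0.5 0 0 0; -0.85 0.15 0.5 0 0 0; -0.85 0.15 0.5 0 0 0; -0.85 0.15 0.5 0 0 0; -0.85 0.15 0.5 0 0 0
--
```

Emit:
step_arm:
  increments: "-0.93 -0.09 0 0 0 0; -0.93 -0.09 0 0 0 0; -0.93 -0.09 0 0 0 0; -0.93 -0.09 0 0 0 0; -0.93 -0.09 0 0 0 0; -0.93 -0.09 0 0 0 0; -0.93 -0.09 0 0 0 0; -0.93 -0.09 0 0 0 0; -0.93 -0.09 0 0 0 0; -0.93 -0.09 0 0 0 0; -0.93 -0.09 0 0 0 0"

```text
t: 30.28
tool_pos: [0.4306, -0.2199, 0.3633]
tool_rot: [-2.223, -2.219, 0.0]
contact_force: [0.1, 0.1, 0.0]
opening: 0.0853
```

Emit:
step_arm:
  increments: "-0.85 0.15 0.5 0 0 0; -0.85 0.15 0.5 0 0 0; -0.85 0.15 0.5 0 0 0; -0.85 0.15 0.5 0 0 0; -0.85 0.15 0.5 0 0 0; -0.85 0.15 0.5 0 0 0; -0.85 0.15 0.5 0 0 0; -0.85 0.15 0.5 0 0 0; 0 0 0 0 0 0; 0 0 0 0 0 0; 0 0 0 0 0 0"

```text
t: 31.2
tool_pos: [0.4608, -0.3886, 0.2638]
tool_rot: [-2.223, -2.219, -0.001]
contact_force: [-0.9, 0.5, 0.3]
opening: 0.0855
```

```bash
python3 - <<'E'
from h import *
img('wrist','w24');state()
E
```

```text
t 31.25 pos [ 0.461  -0.3885  0.2645] phi 1.569 open 0.0856 F [-0.8 -0.2  0.4] q [-0.82 -0.03  1.6   0.    1.57 -2.39]
```

View pics/w24.png

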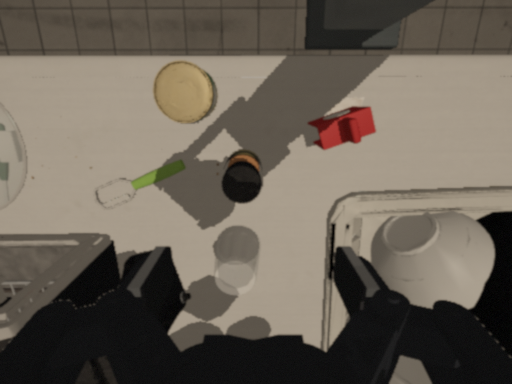

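```bash
python3 - <<'E'
from h import *
np.set_printoptions(precision=4,suppress=True)
d=img('wrist');g=onz(d,242,182,.114);print(g,onz(d,243,158,0),'fin',onz(d,352,128,.1))
plan([(.471,-.397,.17,1.571,5),(.471,-.397,.058,1.571,6)])
E
```

```text
[ 0.4703 -0.4     0.114 ] [ 0.4628 -0.4026  0.    ] fin [ 0.4089 -0.2713  0.1   ]
t 31.30 pos [ 0.4612 -0.3885  0.2648] phi 1.570 open 0.0856 F [0.  0.9 0.2] q [-0.82 -0.03  1.6   0.    1.57 -2.39]
-0.07 0.08 0.76 0 0 0; -0.06 0.08 0.76 0 0 -0.01; -0.07 0.07 0.76 0.01 0.01 0; -0.07 0.08 0.76 0 0 0; -0.07 0.08 0.75 0 0 0
--
0 0 0.75 0 0 0; 0 0 0.74 0 0 0; 0 0 0.75 0 0 0; 0 0 0.75 0 0 0; 0 0 0.75 0 0 0; 0 0 0.74 0 0 0
--
```

Emit:
step_arm:
  increments: "-0.09 0.07 0.76 0 0 0; -0.09 0.07 0.76 0 0 0; -0.09 0.07 0.76 0 0 0; -0.09 0.07 0.76 0 0 0; -0.09 0.07 0.76 0 0 0; 0 0 0 0 0 0; 0 0 0 0 0 0"

```text
t: 31.88
tool_pos: [0.4694, -0.3993, 0.1684]
tool_rot: [-2.222, -2.219, -0.0]
contact_force: [0.9, 0.5, 0.2]
opening: 0.0855
```

```bash
python3 - <<'E'
from h import *
img('wrist','w25');plan([(.470,-.400,.058,1.571,6)])
E
```

```text
t 31.93 pos [ 0.47   -0.4001  0.17  ] phi 1.570 open 0.0854 F [0.8 0.1 0.3] q [-0.83  0.06  1.67  0.    1.41 -2.4 ]
0 0 0.75 0 0 0; 0 0 0.74 0 0 0; 0 0 0.75 0.01 0 -0.01; 0 0 0.75 0 0.01 0; 0.01 0 0.74 0 0 0; 0 0 0.75 0 0 0
--
```

View pics/w25.png

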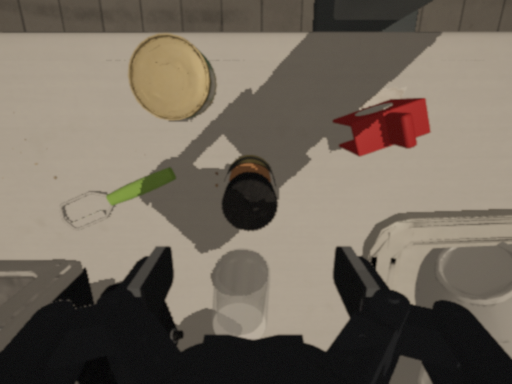

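Emit:
step_arm:
  increments: "0 0 0.75 0 0 0; 0 0 0.75 0 0 0; 0 0 0.75 0 0 0; 0 0 0.75 0 0 0; 0 0 0.75 0 0 0; 0 0 0.7 0 0 0; 0 0 0 0 0 0; 0 0 0 0 0 0"

```text
t: 32.6
tool_pos: [0.4699, -0.4004, 0.0585]
tool_rot: [2.223, 2.219, -0.0]
contact_force: [0.6, -0.4, 1.2]
opening: 0.0851
```

Emit:
step_arm:
  increments: "0 0 0 0 0 0; 0 0 0 0 0 0; 0 0 0 0 0 0; 0 0 0 0 0 0; 0 0 0 0 0 0; 0 0 0 0 0 0; 0 0 0 0 0 0"
  fingers: -1
  newtons: 40

```text
t: 33.18
tool_pos: [0.4706, -0.4016, 0.0596]
tool_rot: [2.221, 2.217, -0.001]
contact_force: [-1.6, 0.1, 5.3]
opening: 0.0461
```

Emit:
step_arm:
  increments: "0 0 -0.5 0 0 0; 0 0 -0.95 0 0 0; 0 0 -0.95 0 0 0; 0 0 -0.95 0 0 0; 0 0 -0.95 0 0 0; 0 0 -0.95 0 0 0; 0 0 0 0 0 0; 0 0 0 0 0 0"

```text
t: 33.85
tool_pos: [0.4701, -0.4008, 0.1904]
tool_rot: [2.221, 2.217, -0.0]
contact_force: [0.5, 0.3, -1.9]
opening: 0.0458
```

```bash
python3 - <<'E'
from h import *
img('wrist','w26');plan([(.45,-.3,.395,1.571,9),(.43,-.02,.395,1.65,12),(.47,.2,.395,1.75,10),(.537,.335,.395,1.865,8)])
E
```

```text
t 33.90 pos [ 0.4693 -0.3999  0.1881] phi 1.569 open 0.0457 F [-0.7 -0.1 -2.1] q [-0.83  0.05  1.65  0.    1.45 -2.4 ]
0.44 -0.09 -0.92 0 0 0; 0.45 -0.08 -0.92 0 0 0; 0.44 -0.09 -0.92 0 0 -0.01; 0.45 -0.09 -0.92 0 0 0; 0.44 -0.08 -0.92 0 0 0; 0.45 -0.09 -0.91 0 0 0; 0.44 -0.09 -0.92 0 0 -0.01; 0.45 -0.08 -0.92 0 -0.01 0; 0.44 -0.09 -0.92 0 0 0
--
0.93 -0.07 0 0 0 -0.07; 0.94 -0.06 0 0 0 -0.06; 0.93 -0.05 0 0 0 -0.07; 0.94 -0.05 0 0 0 -0.06; 0.93 -0.04 0 0 0 -0.07; 0.94 -0.04 0 0 0 -0.06; 0.93 -0.03 0 0 0 -0.07; 0.94 -0.02 0 0 0 -0.07; 0.93 -0.02 0 0 0 -0.06; 0.94 -0.01 -0.01 0 0 -0.07; 0.93 0 0 0 0 -0.06; 0.94 0 0 0 0 -0.07
--
0.86 0.23 0 0 0 -0.1; 0.87 0.24 0 0 0 -0.1; 0.86 0.24 0 0 0 -0.1; 0.85 0.26 0 0 0 -0.1; 0.86 0.26 0 0 0 -0.1; 0.85 0.27 0 0 0 -0.1; 0.85 0.28 0 0 0 -0.1; 0.85 0.29 0 0 0 -0.1; 0.84 0.3 0 0 0 -0.1; 0.84 0.31 0 0 0 -0.1
--
0.6 0.45 0 0 0 -0.14; 0.6 0.46 0 0 0 -0.15; 0.59 0.46 0 0 0 -0.14; 0.59 0.48 0 0 0 -0.14; 0.58 0.48 0 0 0 -0.15; 0.57 0.49 0 0 0 -0.14; 0.56 0.5 0 0 0 -0.15; 0.56 0.51 0 -0.01 0 -0.14
--
```

View pics/w26.png

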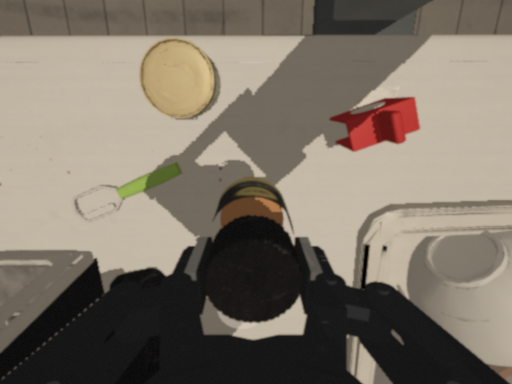

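Emit:
step_arm:
  increments: "0.44 -0.09 -0.92 0 0 0; 0.44 -0.09 -0.92 0 0 0; 0.44 -0.09 -0.92 0 0 0; 0.44 -0.09 -0.92 0 0 0; 0.44 -0.09 -0.92 0 0 0; 0.44 -0.09 -0.92 0 0 0; 0.44 -0.09 -0.92 0 0 0; 0.44 -0.09 -0.92 0 0 0; 0.44 -0.09 -0.92 0 0 0"

```text
t: 34.65
tool_pos: [0.4488, -0.3002, 0.3935]
tool_rot: [-2.22, -2.216, 0.0]
contact_force: [0.8, -0.0, -1.6]
opening: 0.0462
```

Emit:
step_arm:
  increments: "0.93 -0.07 0 0 0 -0.07; 0.93 -0.06 0 0 0 -0.07; 0.93 -0.05 0 0 0 -0.07; 0.93 -0.05 0 0 0 -0.07; 0.93 -0.04 0 0 0 -0.07; 0.93 -0.04 0 0 0 -0.07; 0.93 -0.03 0 0 0 -0.07; 0.93 -0.02 0 0 0 -0.07; 0.93 -0.02 0 0 0 -0.07; 0.93 0 0 0 0 -0.07; 0.93 0 0 0 0 -0.07; 0.93 0 0 0 0 -0.07"

```text
t: 35.65
tool_pos: [0.4291, -0.0215, 0.3927]
tool_rot: [-2.125, -2.308, 0.004]
contact_force: [-0.1, 0.1, -2.2]
opening: 0.046
```

```bash
python3 - <<'E'
from h import *
img('top','t27');plan([(.47,.2,.395,1.75,10),(.532,.359,.395,1.865,9)])
E
```

```text
t 35.70 pos [ 0.4288 -0.0183  0.3932] phi 1.658 open 0.0462 F [-0.3  2.5 -1.6] q [-0.22 -0.46  1.75  0.    1.86 -1.88]
0.86 0.24 0 0 0 -0.09; 0.85 0.25 -0.01 -0.01 -0.01 -0.09; 0.85 0.25 0 0 0 -0.1; 0.85 0.27 -0.01 0 -0.01 -0.09; 0.85 0.27 0 -0.01 0 -0.09; 0.84 0.28 -0.01 0 -0.01 -0.09; 0.84 0.28 -0.01 0 0 -0.1; 0.84 0.3 0 -0.01 -0.01 -0.09; 0.83 0.3 -0.01 0 0 -0.09; 0.84 0.31 -0.01 -0.01 -0.01 -0.09
--
0.65 0.4 0 0 0 -0.13; 0.64 0.4 0 0 0 -0.13; 0.63 0.42 0 0 0 -0.12; 0.63 0.42 0 0 0 -0.13; 0.63 0.43 0 0 0 -0.13; 0.62 0.43 0 0 0 -0.13; 0.61 0.45 0 0 0 -0.13; 0.61 0.45 0 0 0 -0.13; 0.6 0.46 0 0 0 -0.12
--
```

Emit:
step_arm:
  increments: "0.86 0.24 0 0 0 -0.09; 0.85 0.25 0 0 0 -0.09; 0.85 0.25 0 0 0 -0.1; 0.85 0.27 0 0 0 -0.09; 0.85 0.27 0 0 0 -0.09; 0.84 0.28 0 0 0 -0.09; 0.84 0.28 0 0 0 -0.1; 0.84 0.3 0 0 0 -0.09; 0.83 0.3 0 0 0 -0.09; 0.84 0.31 0 0 0 -0.09"

```text
t: 36.53
tool_pos: [0.4716, 0.1964, 0.3927]
tool_rot: [-2.017, -2.405, 0.006]
contact_force: [0.5, 0.4, -1.5]
opening: 0.0461
```

Emit:
step_arm:
  increments: "0.65 0.4 0 0 0 -0.13; 0.64 0.4 0 0 0 -0.13; 0.63 0.42 0 0 0 -0.12; 0.63 0.42 0 0 0 -0.13; 0.63 0.43 0 0 0 -0.13; 0.62 0.43 0 0 0 -0.13; 0.61 0.45 0 0 0 -0.13; 0.61 0.45 0 0 0 -0.13; 0.6 0.46 0 0 0 -0.12; 0 0 0 0 0 0; 0 0 0 0 0 0"

```text
t: 37.45
tool_pos: [0.5343, 0.3542, 0.3921]
tool_rot: [-1.876, -2.517, 0.008]
contact_force: [0.5, -0.8, -1.9]
opening: 0.0458
```

```bash
python3 - <<'E'
from h import *
img('wrist','w28');plan([(.532,.359,.197,1.865,11)])
E
```

```text
t 37.50 pos [0.5343 0.3537 0.393 ] phi 1.860 open 0.0463 F [ 0.3 -0.6 -1.5] q [ 0.47  0.05  1.31 -0.    1.78 -1.39]
0.02 0 0.71 0 0 0; 0.02 0 0.72 -0.01 0 -0.01; 0.02 0 0.71 0 0 0; 0.03 0 0.71 -0.01 0 -0.01; 0.02 0 0.71 0 0.01 0; 0.02 0 0.72 0 0 -0.01; 0.02 0 0.71 -0.01 0 0; 0.02 0 0.71 0 0 -0.01; 0.02 0 0.71 -0.01 0 0; 0.02 -0.01 0.72 0 0 -0.01; 0.02 0 0.71 0 0 0
--
```

View pics/w28.png

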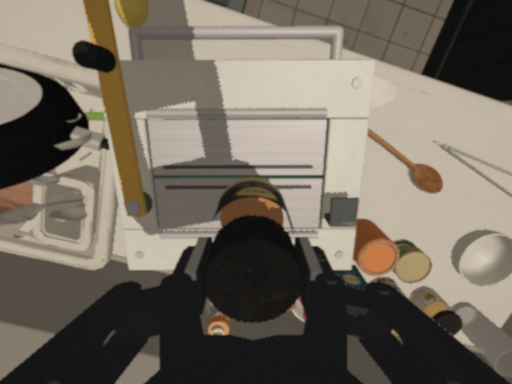

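Emit:
step_arm:
  increments: "0.02 0 0.71 0 0 0; 0.02 0 0.71 0 0 0; 0.02 0 0.71 0 0 0; 0.02 0 0.71 0 0 0; 0.02 0 0.71 0 0 0; 0.02 0 0.71 0 0 0; 0.02 0 0.71 0 0 0; 0 0 0.71 0 0 0; 0 0 0.71 0 0 0; 0 0 0.71 0 0 0; 0 0 0.5 0 0 0; 0 0 0 0 0 0"

```text
t: 38.5
tool_pos: [0.5317, 0.3557, 0.2012]
tool_rot: [-1.878, -2.515, 0.01]
contact_force: [-0.6, -0.2, -3.8]
opening: 0.0459
```

```bash
python3 - <<'E'
from h import *
img('wrist','w29');state()
E
```

```text
t 38.55 pos [0.5323 0.3561 0.2031] phi 1.859 open 0.0459 F [-0.8 -1.3 -3.8] q [ 0.47  0.09  1.58 -0.    1.48 -1.39]
```

View pics/w29.png

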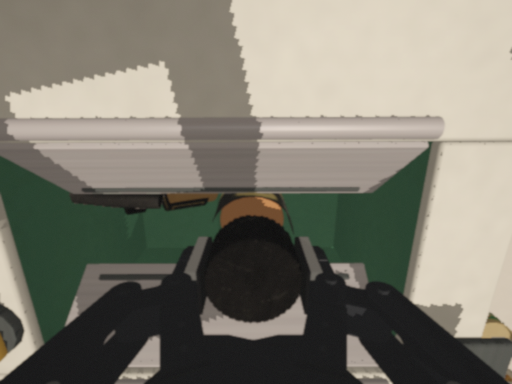

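Emit:
step_arm:
  increments: "0 0 0 0 0 0; 0 0 0 0 0 0; 0 0 0 0 0 0; 0 0 0 0 0 0; 0 0 0 0 0 0; 0 0 -0.6 0 0 0; 0 0 -0.9 0 0 0; 0 0 -0.9 0 0 0; 0 0 -0.9 0 0 0; 0 0 -0.9 0 0 0; 0 0 -0.9 0 0 0; 0 0 -0.9 0 0 0"
  fingers: 0.5

```text
t: 39.55
tool_pos: [0.5334, 0.3574, 0.3582]
tool_rot: [1.878, 2.518, 0.002]
contact_force: [0.3, -0.4, -0.0]
opening: 0.0638
```

```bash
python3 - <<'E'
from h import *
img('wrist','w30');img('top','t30');state()
a=cv2.imread('pics/t30.png');cv2.imwrite('pics/t30z.png',cv2.resize(a[110:260,65:435],None,fx=2.15,fy=2.15,interpolation=cv2.INTER_CUBIC))
E
```

```text
t 39.65 pos [0.535  0.3583 0.3629] phi 1.860 open 0.0640 F [0.8 0.9 0.7] q [ 0.47  0.04  1.37  0.    1.72 -1.39]
```

View pics/w30.png

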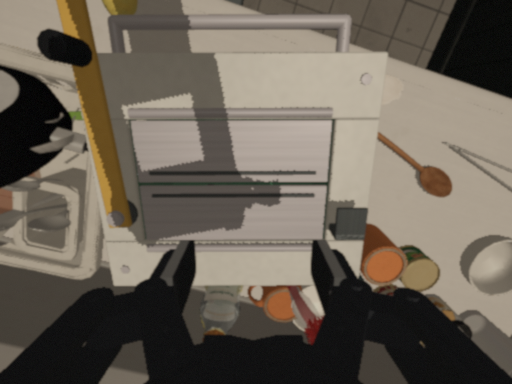

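View pics/t30.png

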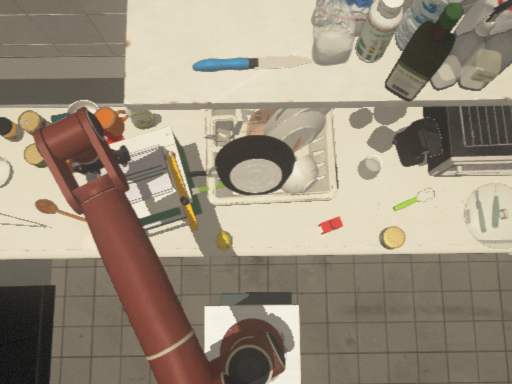

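```bash
python3 - <<'E'
from h import *
plan([(.46,.1845,.35,1.892,12),(.46,.1845,.257,1.892,5)])
E
```

```text
t 39.65 pos [0.535  0.3583 0.3629] phi 1.860 open 0.0640 F [0.8 0.9 0.7] q [ 0.47  0.04  1.37  0.    1.72 -1.39]
-0.48 -0.41 0.04 0.01 0 -0.03; -0.49 -0.4 0.04 0.01 0 -0.02; -0.48 -0.41 0.04 0 0 -0.03; -0.48 -0.41 0.03 0.01 -0.01 -0.03; -0.48 -0.41 0.04 0.01 0 -0.02; -0.48 -0.41 0.04 0.01 0 -0.03; -0.47 -0.41 0.04 0.01 0 -0.03; -0.48 -0.42 0.05 0.01 0 -0.02; -0.48 -0.41 0.04 0 0 -0.03; -0.47 -0.42 0.04 0.01 0 -0.03; -0.47 -0.42 0.04 0.01 -0.01 -0.02; -0.47 -0.41 0.04 0.01 0 -0.03
--
0 0 0.74 0 0 0; 0 0 0.75 0 0 0; 0 0 0.74 0 0 0; 0 0 0.75 0 0 0; 0 0 0.74 0 0 0
--
```

Emit:
step_arm:
  increments: "-0.48 -0.41 0.04 0 0 0; -0.48 -0.41 0.04 0 0 0; -0.48 -0.41 0.04 0 0 0; -0.48 -0.41 0.04 0 0 0; -0.48 -0.41 0.04 0 0 0; -0.48 -0.41 0.04 0 0 0; -0.48 -0.41 0.04 0 0 0; -0.48 -0.41 0.04 0 0 0; -0.48 -0.41 0.04 0 0 -0.1; -0.48 -0.41 0.04 0 0 -0.2; 0 0 0 0 0 0; 0 0 0 0 0 0"
  fingers: -0.2

```text
t: 40.65
tool_pos: [0.4696, 0.2129, 0.3456]
tool_rot: [-1.842, -2.545, -0.001]
contact_force: [-0.1, 0.6, 0.1]
opening: 0.0342
```

```bash
python3 - <<'E'
from h import *
img('wrist','w31');plan([(.46,.1845,.30,1.892,4)])
E
```

```text
t 40.70 pos [0.4698 0.2133 0.3456] phi 1.889 open 0.0341 F [-0.   1.  -0.1] q [ 0.28 -0.25  1.67  0.    1.72 -1.61]
-0.24 -0.18 0.46 0 0 -0.01; -0.25 -0.19 0.45 0 0 0; -0.24 -0.18 0.46 0 0 -0.01; -0.24 -0.18 0.45 0 0 -0.01
--
```

View pics/w31.png

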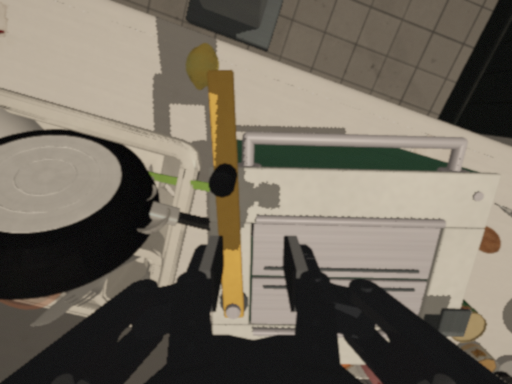

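```bash
python3 - <<'E'
from h import *
d=img('wrist');g=onz(d,223,183,.301);print(g,onz(d,222,72,.265),onz(d,232,311,.268))
dd=g[:2]-PIN;print(np.hypot(*dd),np.arctan2(dd[1],dd[0])%(2*np.pi)-BY-np.pi/2)
print(proj(d,(.46,.1845,.301)))
E
```

```text
[0.45893173 0.18609133 0.301     ] [0.37899239 0.15791056 0.265     ] [0.6030273  0.23514455 0.268     ]
0.150253570135317 1.5893032050259608
[220.69856637 183.62423643]
```

Emit:
step_arm:
  increments: "-0.24 -0.18 0 0 0 0; -0.24 -0.18 0 0 0 0; -0.24 -0.18 0 0 0 0; -0.24 -0.18 0 0 0 0; 0 0 0 0 0 0; 0 0 0.6 0 0 0; 0 0 0.6 0 0 0; 0 0 0.6 0 0 0; 0 0 0 0 0 0; 0 0 0 0 0 0"

```text
t: 41.58
tool_pos: [0.4592, 0.1846, 0.2979]
tool_rot: [-1.838, -2.544, 0.005]
contact_force: [-0.1, -0.3, -0.6]
opening: 0.0343
```

```bash
python3 - <<'E'
from h import *
img('wrist','w32');plan([(.4595,.1855,.256,1.892,3)])
E
```

```text
t 41.63 pos [0.4598 0.1847 0.2995] phi 1.890 open 0.0344 F [0.2 0.7 0.7] q [ 0.23 -0.3   1.78  0.    1.66 -1.66]
0.01 0 0.58 -0.01 0 -0.01; 0.01 0 0.58 0 0 0; 0.01 0 0.58 -0.01 0 -0.01
--
```

View pics/w32.png

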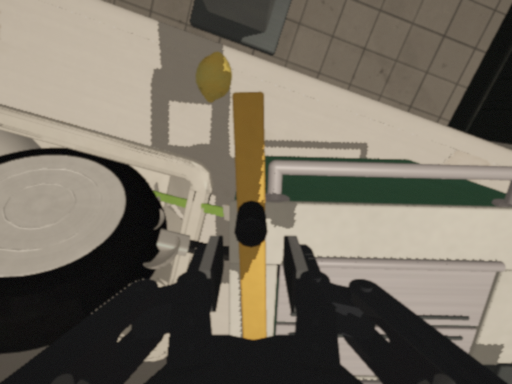

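Emit:
step_arm:
  increments: "0 0 0.58 0 0 0; 0 0 0.58 0 0 0; 0 0 0.58 0 0 0; 0 0 0 0 0 0; 0 0 0 0 0 0"

```text
t: 42.05
tool_pos: [0.4593, 0.1845, 0.255]
tool_rot: [-1.839, -2.544, 0.004]
contact_force: [-0.2, 0.3, 0.4]
opening: 0.034
```

```bash
python3 - <<'E'
from h import *
import io,contextlib
f=io.StringIO()
p,M=state();dd=p[:2]-PIN;v=np.arctan2(dd[1],dd[0])%(2*np.pi)-BY-np.pi/2;print(v)
with contextlib.redirect_stdout(f): plan(arc(v,0.1,22,.255))
print(f.getvalue().replace('\n--\n','; '))
E
```

```text
t 42.05 pos [0.4593 0.1845 0.255 ] phi 1.890 open 0.0340 F [-0.2  0.3  0.4] q [ 0.23 -0.29  1.84  0.    1.59 -1.66]
1.6003872759106077
t 42.05 pos [0.4593 0.1845 0.255 ] phi 1.890 open 0.0340 F [-0.2  0.3  0.4] q [ 0.23 -0.29  1.84  0.    1.59 -1.66]
0.41 0.03 0 -0.03 0 0.66; 0.41 0.01 0 0 0 0.68; 0.41 0.02 0 0 0 0.68; 0.41 0.01 0 0 0 0.68; 0.4 0.02 0 0 0 0.69; 0.41 0.01 0 0 0 0.68; 0.41 0.01 0 0 0 0.68; 0.41 0.02 0 0 0 0.68; 0.41 0.01 0 0 0 0.68; 0.41 0.02 0 0 0 0.69; 0.41 0.01 0 0 0 0.68; 0.41 0.01 0 0 0 0.68; 0.41 0.02 0 0 0 0.68; 0.4 0.01 0 0 0 0.68; 0.41 0.02 0 0 0 0.69; 0.41 0.01 0 0 0 0.68; 0.41 0.01 0 0 0 0.68; 0.41 0.02 0 0 0 0.68; 0.41 0.01 0 0 0 0.68; 0.41 0.02 0 0 0 0.69; 0.41 0.01 0 0 0 0.68; 0.4 0.01 0 0 0 0.68;
```

Emit:
step_arm:
  increments: "0.41 0.03 0 0 0 0.68; 0.41 0.01 0 0 0 0.68; 0.41 0.02 0 0 0 0.68; 0.41 0.01 0 0 0 0.68; 0.41 0.02 0 0 0 0.68; 0.41 0.01 0 0 0 0.68; 0.41 0.01 0 0 0 0.68; 0.41 0.02 0 0 0 0.68; 0.41 0.01 0 0 0 0.68; 0.41 0.02 0 0 0 0.68; 0.41 0.01 0 0 0 0.68"

```text
t: 42.97
tool_pos: [0.467, 0.2955, 0.2579]
tool_rot: [2.646, 1.694, 0.001]
contact_force: [-0.3, -0.6, 0.0]
opening: 0.0341
```

```bash
python3 - <<'E'
from h import *
import io,contextlib
f=io.StringIO()
img('wrist','w33');p,M=state();dd=p[:2]-PIN;v=np.arctan2(dd[1],dd[0])%(2*np.pi)-BY-np.pi/2;print(np.hypot(*dd),v)
with contextlib.redirect_stdout(f): plan(arc(v,0.1,11,.257))
print(f.getvalue().replace('\n--\n','; '))
E
```

```text
t 43.02 pos [0.4675 0.2967 0.2578] phi 1.138 open 0.0343 F [-0.7 -0.   0.2] q [ 0.43 -0.14  1.72  0.    1.57 -0.71]
0.1492912223647249 0.830567541825038
t 43.02 pos [0.4675 0.2967 0.2578] phi 1.138 open 0.0343 F [-0.7 -0.   0.2] q [ 0.43 -0.14  1.72  0.    1.57 -0.71]
0.4 -0.01 0.03 0.01 -0.02 0.81; 0.4 0.01 0 0 0 0.67; 0.4 0.02 0 0 0 0.66; 0.39 0.01 0 0 0 0.67; 0.4 0.01 0 0 0 0.66; 0.4 0.02 0 0 0 0.66; 0.4 0.01 0 0 0 0.67; 0.4 0.01 0 0 0 0.66; 0.39 0.02 0 0 0 0.67; 0.4 0.01 0 0 0 0.66; 0.4 0.01 0 0 0 0.67;
```

View pics/w33.png

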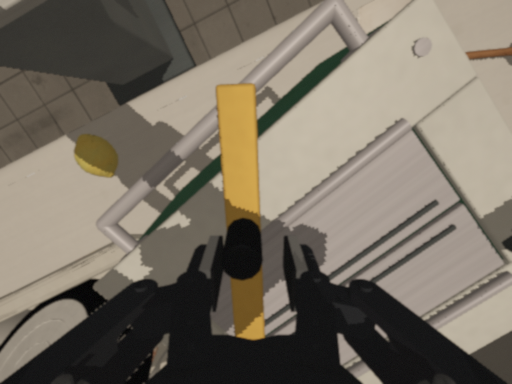

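Emit:
step_arm:
  increments: "0.4 0 0 0 0 0.75; 0.4 0.01 0 0 0 0.67; 0.4 0.02 0 0 0 0.67; 0.4 0.01 0 0 0 0.67; 0.4 0.01 0 0 0 0.67; 0.4 0.02 0 0 0 0.67; 0.4 0.01 0 0 0 0.67; 0.4 0.01 0 0 0 0.67; 0.4 0.02 0 0 0 0.67; 0.4 0.01 0 0 0 0.67; 0.4 0.01 0 0 0 0.67; 0 0 0 0 0 0"

```text
t: 44.02
tool_pos: [0.545, 0.3699, 0.2573]
tool_rot: [-3.08, -0.619, -0.001]
contact_force: [-0.0, -0.1, 0.4]
opening: 0.034
```

```bash
python3 - <<'E'
from h import *
import io,contextlib
f=io.StringIO()
img('wrist','w34');p,M=state();dd=p[:2]-PIN;v=np.arctan2(dd[1],dd[0])%(2*np.pi)-BY-np.pi/2;print(np.hypot(*dd),v)
with contextlib.redirect_stdout(f): plan(arc(v,-.04,5,.257))
print(f.getvalue().replace('\n--\n','; '))
E
```

```text
t 44.07 pos [0.5443 0.3696 0.2573] phi 0.399 open 0.0341 F [-0.   0.4  0. ] q [ 0.48  0.1   1.47 -0.    1.56  0.08]
0.14922443842196018 0.10501079593422591
t 44.07 pos [0.5443 0.3696 0.2573] phi 0.399 open 0.0341 F [-0.   0.4  0. ] q [ 0.48  0.1   1.47 -0.    1.56  0.08]
0.17 -0.03 0.01 0 0 0.31; 0.18 0 0 0 0 0.29; 0.17 0.01 0 0 0 0.29; 0.18 0 0 0 0 0.29; 0.17 0 0 0 0 0.29;
```

View pics/w34.png

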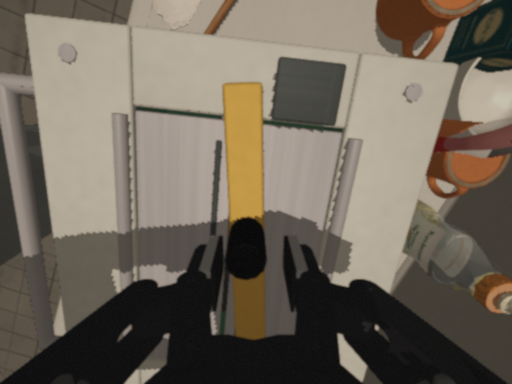

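Emit:
step_arm:
  increments: "0.18 0 0 0 0 0.29; 0.18 0 0 0 0 0.29; 0.18 0 0 0 0 0.29; 0.18 0 0 0 0 0.29; 0.18 0 0 0 0 0.29; 0 0 0 0 0 0; 0 0 0 0 0 0"

```text
t: 44.65
tool_pos: [0.5646, 0.3768, 0.2574]
tool_rot: [3.116, 0.398, -0.0]
contact_force: [-0.9, -1.1, 0.3]
opening: 0.0338
```

```bash
python3 - <<'E'
from h import *
img('wrist','w35');p,M=state();dd=p[:2]-PIN;v=np.arctan2(dd[1],dd[0])%(2*np.pi)-BY-np.pi/2;print(np.hypot(*dd),v)
E
```

```text
t 44.70 pos [0.5646 0.3768 0.2574] phi 0.254 open 0.0340 F [-1.1 -1.   1.2] q [ 0.48  0.15  1.42 -0.    1.57  0.23]
0.14954708692069427 -0.03935610722128957
```

View pics/w35.png

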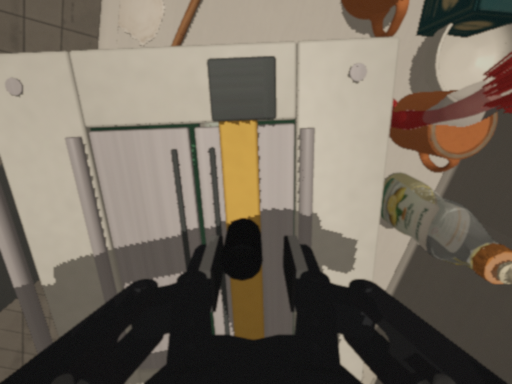

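Emit:
step_arm:
  increments: "0.09 0 0 0 0 0.1; 0.09 0 0 0 0 0.1; 0 0 0 0 0 0; 0 0 0 0 0 0"

```text
t: 45.03
tool_pos: [0.5648, 0.3765, 0.2571]
tool_rot: [3.116, 0.366, -0.019]
contact_force: [-16.4, -7.9, 5.5]
opening: 0.0347
```

```bash
python3 - <<'E'
from h import *
p,M=state();dd=p[:2]-PIN;v=np.arctan2(dd[1],dd[0])%(2*np.pi)-BY-np.pi/2;print(np.hypot(*dd),v)
E
```

```text
t 45.03 pos [0.5648 0.3765 0.2571] phi 0.234 open 0.0347 F [-16.4  -7.9   5.5] q [0.48 0.16 1.41 0.   1.58 0.24]
0.14919625660683752 -0.0398635521910502
```

Emit:
step_arm:
  increments: "-0.3 0 0 0 0 0; -0.06 0 0 0 0 0; 0 0 0 0 0 0; 0 0 -0.6 0 0 0; 0 0 -0.8 0 0 0; 0 0 -0.8 0 0 0; 0 0 -0.8 0 0 0; 0 0 -0.8 0 0 0; 0 0 -0.8 0 0 0; 0 0 0 0 0 0; 0 0 0 0 0 0"

```text
t: 45.95
tool_pos: [0.5615, 0.3766, 0.3747]
tool_rot: [-3.119, -0.363, -0.007]
contact_force: [-0.0, 0.3, -0.8]
opening: 0.0339
```

```bash
python3 - <<'E'
from h import *
d=img('wrist','w36');
plan([(.44,.1,.38,.7,12),(.40,-.16,.32,1.92,12)])
E
```

```text
t 46.00 pos [0.5609 0.3762 0.3724] phi 0.232 open 0.0343 F [-0.2 -0.5 -0.7] q [ 0.48  0.13  1.26 -0.    1.75  0.25]
-0.6 0.8 -0.03 0 0 -0.39; -0.64 0.78 -0.02 0 0 -0.39; -0.66 0.76 -0.03 0 0 -0.39; -0.7 0.72 -0.02 0 0 -0.39; -0.72 0.7 -0.03 0 0 -0.39; -0.75 0.68 -0.03 0 -0.01 -0.39; -0.77 0.64 -0.02 0 0 -0.39; -0.8 0.61 -0.03 0 0 -0.39; -0.82 0.58 -0.02 0 0 -0.39; -0.84 0.54 -0.03 0 0 -0.39; -0.87 0.52 -0.02 0 0 -0.39; -0.88 0.48 -0.03 0 0 -0.39
--
!! over
!! over
!! over
!! over
!! over
!! over
!! over
!! over
!! over
!! over
!! over
!! over
-0.66 0.58 0.2 0 0 -1.02; -0.72 0.5 0.2 0 0 -1.01; -0.76 0.44 0.2 0 0 -1.02; -0.8 0.35 0.2 0 0 -1.02; -0.84 0.27 0.2 0 0 -1.01; -0.85 0.18 0.2 0 0 -1.02; -0.87 0.09 0.2 0 0 -1.02; -0.88 0.01 0.2 0 0 -1.01; -0.87 -0.09 0.2 0 0 -1.02; -0.86 -0.17 0.2 0 0 -1.02; -0.84 -0.26 0.2 0 0 -1.01; -0.81 -0.34 0.2 0 0 -1.02
--
```

View pics/w36.png

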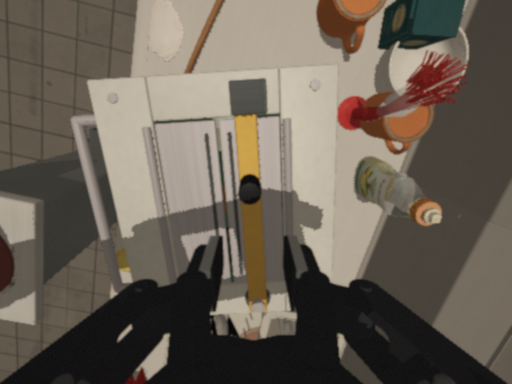

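Emit:
step_arm:
  increments: "-0.6 0.8 0 0 0 -0.39; -0.64 0.78 0 0 0 -0.39; -0.66 0.76 0 0 0 -0.39; -0.7 0.72 0 0 0 -0.39; -0.72 0.7 0 0 0 -0.39; -0.75 0.68 0 0 0 -0.39; -0.77 0.64 0 0 0 -0.39; -0.8 0.61 0 0 0 -0.39; -0.82 0.58 0 0 0 -0.39; -0.84 0.54 0 0 0 -0.39; -0.87 0.52 0 0 0 -0.39; -0.88 0.48 0 0 0 -0.39"

```text
t: 47.0
tool_pos: [0.4386, 0.0989, 0.3698]
tool_rot: [-2.949, -1.08, 0.005]
contact_force: [0.4, -0.6, -1.3]
opening: 0.0344
```

```bash
python3 - <<'E'
from h import *
img('top','t36')
a=cv2.imread('pics/t36.png');cv2.imwrite('pics/t36z.png',cv2.resize(a[110:260,65:365],None,fx=2.6,fy=2.6,interpolation=cv2.INTER_CUBIC))
plan([(.40,-.12,.32,1.85,12),(.40,-.25,.27,1.92,6)])
E
```

```text
t 47.05 pos [0.4377 0.0961 0.3704] phi 0.700 open 0.0335 F [ 1.8 -0.8  1. ] q [ 0.05 -0.42  1.76 -0.    1.81 -0.65]
-0.56 0.47 0.17 0 0 -0.96; -0.6 0.41 0.17 0 0.01 -0.96; -0.64 0.36 0.17 -0.01 0 -0.95; -0.67 0.29 0.17 0 0 -0.96; -0.7 0.23 0.17 0 0.01 -0.96; -0.71 0.15 0.17 0 0 -0.96; -0.72 0.09 0.17 0 0 -0.96; -0.73 0.02 0.17 -0.01 0.01 -0.95; -0.73 -0.05 0.17 0 0 -0.96; -0.73 -0.12 0.17 0 0 -0.96; -0.7 -0.18 0.17 0 0.01 -0.96; -0.69 -0.26 0.16 0 0 -0.96
--
-0.83 -0.24 0.33 0 0 -0.12; -0.83 -0.25 0.34 0 0 -0.11; -0.83 -0.26 0.33 0 0 -0.12; -0.82 -0.26 0.34 0 0 -0.11; -0.82 -0.28 0.33 0 0 -0.12; -0.82 -0.29 0.33 0 0 -0.12
--
```

View pics/t36z.png

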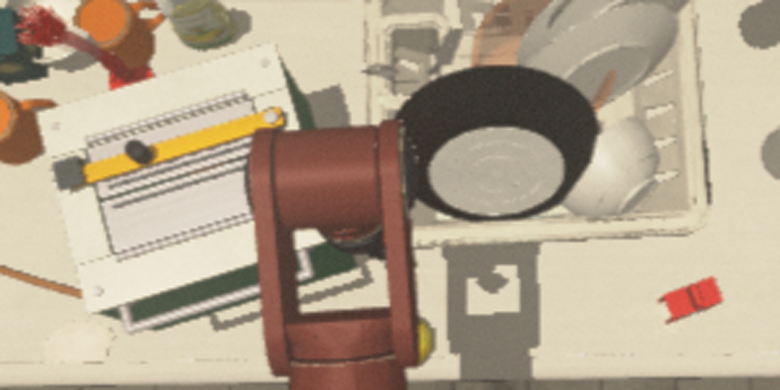

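Emit:
step_arm:
  increments: "-0.56 0.47 0.15 0 0 -0.96; -0.6 0.41 0.15 0 0 -0.96; -0.64 0.36 0.15 0 0 -0.96; -0.67 0.29 0.15 0 0 -0.96; -0.7 0.23 0.15 0 0 -0.96; -0.71 0.15 0.15 0 0 -0.96; -0.72 0.09 0.15 0 0 -0.96; -0.73 0.02 0.15 0 0 -0.96; -0.73 -0.05 0.15 0 0 -0.96; -0.73 -0.12 0.15 0 0 -0.96; -0.7 -0.18 0.15 0 0 -0.96; -0.69 -0.26 0.15 0 0 -0.96"

```text
t: 48.05
tool_pos: [0.4015, -0.1168, 0.3248]
tool_rot: [-1.88, -2.513, 0.001]
contact_force: [-0.0, -0.6, -0.6]
opening: 0.0344
```

Emit:
step_arm:
  increments: "-0.83 -0.24 0.4 0 0 -0.12; -0.83 -0.25 0.4 0 0 -0.12; -0.83 -0.26 0.4 0 0 -0.12; -0.82 -0.26 0.4 0 0 -0.12; -0.82 -0.28 0.4 0 0 -0.12; -0.82 -0.29 0.4 0 0 -0.12; 0 0 0 0 0 0; 0 0 0 0 0 0; 0 0 0 0 0 0"

```text
t: 48.8
tool_pos: [0.4023, -0.2455, 0.2661]
tool_rot: [-1.796, -2.575, -0.001]
contact_force: [-0.1, -0.2, 0.4]
opening: 0.0341
```

```bash
python3 - <<'E'
from h import *
img('wrist','w37');state()
E
```

```text
t 48.85 pos [ 0.4026 -0.2454  0.2668] phi 1.924 open 0.0342 F [-0.4  0.3  0.4] q [-0.71 -0.35  1.88  0.    1.62 -2.63]
```

View pics/w37.png

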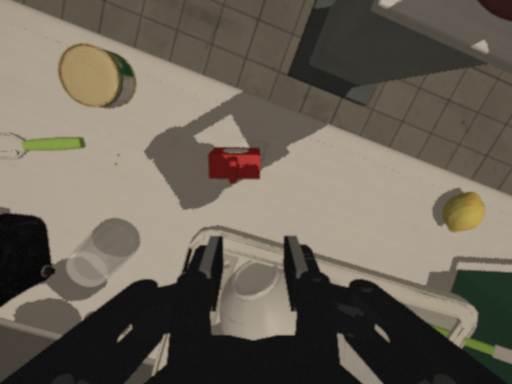

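```bash
python3 - <<'E'
from h import *
np.set_printoptions(precision=4,suppress=True)
d=img('wrist');a=d['pixels'][:,:,::-1];cv2.imwrite('pics/w37z.png',cv2.resize(a[130:200,190:280],None,fx=7,fy=7,interpolation=cv2.INTER_CUBIC))
hsv=cv2.cvtColor(d['pixels'],cv2.COLOR_RGB2HSV)
m=((hsv[...,1]>140)&((hsv[...,0]<8)|(hsv[...,0]>172))).astype(np.uint8); m[:, :190]=0;m[:,290:]=0;m[220:]=0;m[:130]=0
c=max(cv2.findContours(m,0,2)[0],key=cv2.contourArea);r=cv2.minAreaRect(c);print(r)
E
```

```text
((234.5, 165.0), (34.0, 51.0), 90.0)
```

View pics/w37z.png

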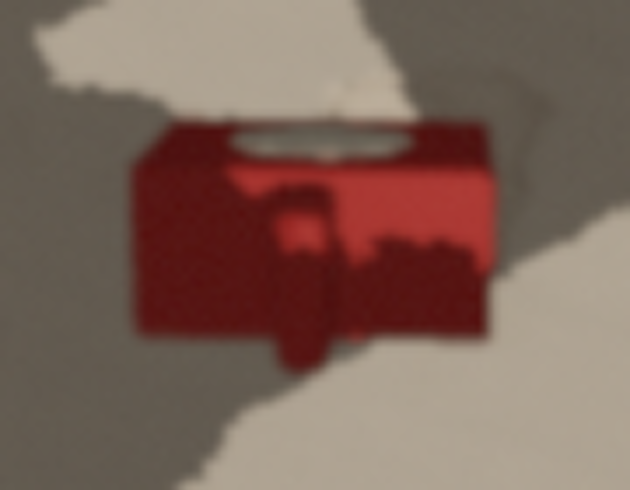

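```bash
python3 - <<'E'
from h import *
np.set_printoptions(precision=4,suppress=True)
d=img('wrist');a=onz(d,234.6,165.9,.067);b=onz(d,233.2,171.4,.1);print(a,b)
l=onz(d,209.5,166,.067);r=onz(d,260,166,.067);print(np.linalg.norm(r-l),np.arctan2(*(r-l)[1::-1]))
plan([((a+b)[0]/2,(a+b)[1]/2,.15,1.924,6)])
E
```

```text
[ 0.4118 -0.2669  0.067 ] [ 0.4115 -0.2667  0.1   ]
0.06811232347956948 1.9257337406936144
t 48.95 pos [ 0.4029 -0.2454  0.2676] phi 1.925 open 0.0342 F [0.2 0.1 0.7] q [-0.71 -0.36  1.88  0.    1.62 -2.63]
-0.15 0.01 0.78 0 0 0; -0.16 0 0.79 0 0 0; -0.15 0.01 0.78 0 0 0.01; -0.15 0 0.79 0 0 0; -0.16 0.01 0.78 0 0.01 0; -0.15 0 0.78 0.01 0 0
--
```

Emit:
step_arm:
  increments: "-0.15 0 0.78 0 0 0; -0.15 0 0.78 0 0 0; -0.15 0 0.78 0 0 0; -0.15 0 0.78 0 0 0; -0.15 0 0.78 0 0 0; -0.15 0 0.78 0 0 0; 0 0 0 0 0 0; 0 0 0 0 0 0"

```text
t: 49.62
tool_pos: [0.4101, -0.2663, 0.1496]
tool_rot: [-1.795, -2.576, -0.001]
contact_force: [-0.1, -0.3, 0.3]
opening: 0.0346
```

```bash
python3 - <<'E'
from h import *
img('wrist','w38');plan([(.4117,-.267,.076,1.925,4)])
E
```

```text
t 49.67 pos [ 0.4108 -0.267   0.1511] phi 1.925 open 0.0344 F [-0.  -0.7  1. ] q [-0.73 -0.24  1.98  0.    1.4  -2.65]
0 0.01 0.75 0 0 0; -0.01 0.01 0.75 0 0 0; 0 0 0.75 0 0.01 0; 0 0.01 0.75 0.01 0 0
--
```

View pics/w38.png

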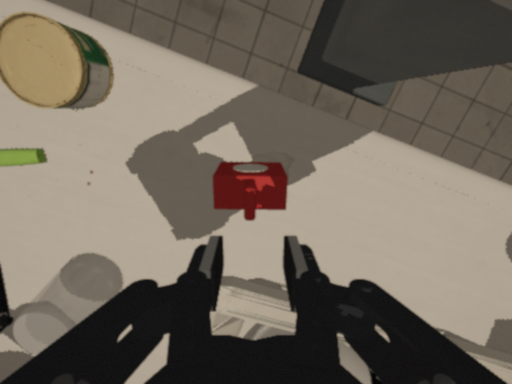

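Fin (250,215) is between the fingers (223, 285). Descend and close.

Emit:
step_arm:
  increments: "0 0 0.75 0 0 0; 0 0 0.75 0 0 0; 0 0 0.75 0 0 0; 0 0 0.7 0 0 0; 0 0 0 0 0 0; 0 0 0 0 0 0"

```text
t: 50.17
tool_pos: [0.4108, -0.2673, 0.0774]
tool_rot: [1.796, 2.577, -0.0]
contact_force: [-0.2, -0.9, 0.0]
opening: 0.0337
```

Emit:
step_arm:
  increments: "0 0 0 0 0 0; 0 0 0 0 0 0; 0 0 0 0 0 0; 0 0 0 0 0 0; 0 0 0 0 0 0; 0 0 0 0 0 0"
  fingers: -1
  newtons: 40

```text
t: 50.67
tool_pos: [0.4105, -0.2673, 0.0767]
tool_rot: [1.796, 2.577, -0.0]
contact_force: [0.0, 0.6, 0.1]
opening: 0.0001
```

```bash
python3 - <<'E'
from h import *
img('wrist','w39');state()
E
```

```text
t 50.72 pos [ 0.4104 -0.2673  0.0765] phi 1.924 open -0.0003 F [-0.7 -0.3 -0.1] q [-0.73 -0.16  2.04  0.    1.26 -2.65]
```

View pics/w39.png

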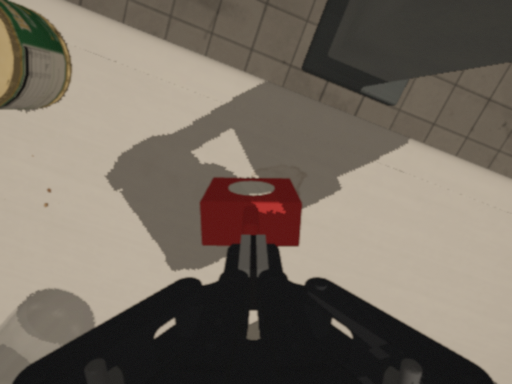

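```bash
python3 - <<'E'
from h import *
d=img('wrist');p,M=state()
for dl in [0,.01,.02,.025,.03,.035]:
    print(dl,proj(d,p+M@[0,-.011,-dl]),proj(d,p+M@[0,0,-dl]))
print(proj(d,(.4117,-.267,.1)),proj(d,(.4117,-.267,.067)))
E
```

```text
t 50.77 pos [ 0.4104 -0.2672  0.0764] phi 1.924 open -0.0001 F [0.5 0.1 0.3] q [-0.73 -0.16  2.04  0.    1.26 -2.65]
0 [251.14981599 212.91315458] [251.16488721 228.34397292]
0.01 [251.06466456 218.95111264] [251.08220756 235.10330217]
0.02 [250.96952133 225.6975737 ] [250.99002529 242.63950172]
0.025 [250.91763659 229.37664099] [250.93984357 246.74201982]
0.03 [250.86251801 233.28501553] [250.88660226 251.09466957]
0.035 [250.80385351 237.44482515] [250.83001274 255.72104617]
[250.54487356 247.6190488 ] [250.89300673 224.36322932]
```

Emit:
step_arm:
  increments: "0 0 0 0 0 0; 0 0 0 0 0 0; 0 0 0 0 0 0; 0 0 0 0 0 0; 0 0 0.4 0 0 0; 0 0 0.4 0 0 0; 0 0 0.4 0 0 0; 0 0 0 0 0 0; 0 0 0 0 0 0"
  fingers: -0.3

```text
t: 51.52
tool_pos: [0.4094, -0.2664, 0.0447]
tool_rot: [-1.795, -2.575, -0.001]
contact_force: [0.2, 0.2, -0.2]
opening: 0.0301
```

Emit:
step_arm:
  increments: "0 0 0 0 0 0; 0 0 0 0 0 0; 0 0 0 0 0 0; 0 0 0 0 0 0; 0 0 0 0 0 0"
  fingers: -1

```text
t: 51.93
tool_pos: [0.4105, -0.2673, 0.0466]
tool_rot: [1.796, 2.577, -0.0]
contact_force: [-0.4, 0.0, -1.9]
opening: 0.0092
```

```bash
python3 - <<'E'
from h import *
img('wrist','w40');state()
E
```

```text
t 51.98 pos [ 0.4104 -0.2673  0.0465] phi 1.924 open 0.0095 F [-0.3  0.1 -0.6] q [-0.73 -0.12  2.06 -0.    1.2  -2.65]
```

View pics/w40.png

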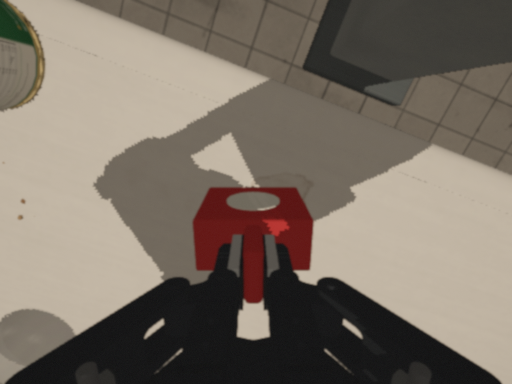

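Emit:
step_arm:
  increments: "0 0 -0.4 0 0 0; 0 0 -0.9 0 0 0; 0 0 -0.9 0 0 0; 0 0 -0.9 0 0 0; 0 0 -0.9 0 0 0; 0 0 -0.9 0 0 0; 0 0 -0.9 0 0 0; 0 0 -0.9 0 0 0; 0 0 -0.9 0 0 0; 0 0 -0.9 0 0 0; 0 0 -0.9 0 0 0; 0 0 -0.9 0 0 0"

```text
t: 52.98
tool_pos: [0.4101, -0.267, 0.3059]
tool_rot: [1.796, 2.576, -0.0]
contact_force: [1.4, -1.0, -1.1]
opening: 0.0092
```

Emit:
step_arm:
  increments: "0 0 -0.9 0 0 0; 0 0 -0.9 0 0 0; 0 0 0 0 0 0; 0 0 0 0 0 0"

```text
t: 53.32
tool_pos: [0.4107, -0.2675, 0.3509]
tool_rot: [1.794, 2.574, -0.001]
contact_force: [0.2, 0.8, -0.5]
opening: 0.0092
```

```bash
python3 - <<'E'
from h import *
img('wrist','w41');plan([(.41,-.02,.355,1.9,11),(.375,.22,.355,1.863,11)])
E
```

```text
t 53.37 pos [ 0.4102 -0.2671  0.3489] phi 1.924 open 0.0097 F [-0.3  0.7 -1.6] q [-0.73 -0.32  1.72  0.    1.74 -2.65]
0.84 0.31 -0.02 0 0 0.02; 0.85 0.31 -0.02 0 0 0.02; 0.84 0.3 -0.03 0 0 0.03; 0.85 0.31 -0.02 0 0 0.02; 0.84 0.3 -0.02 0 0 0.02; 0.85 0.3 -0.02 0 0 0.02; 0.85 0.3 -0.03 0 0 0.02; 0.84 0.3 -0.02 0 0 0.02; 0.85 0.29 -0.02 0 0 0.03; 0.85 0.3 -0.02 0 0 0.02; 0.85 0.29 -0.03 0 0 0.02
--
0.87 0.16 0 0 0 0.03; 0.86 0.16 0 0 0 0.04; 0.87 0.16 0 0 0 0.03; 0.87 0.15 0 0 0 0.03; 0.87 0.15 0 0 0 0.04; 0.87 0.15 0 0 0 0.03; 0.87 0.14 0 0 0 0.04; 0.87 0.14 0 0 0 0.03; 0.87 0.14 0 0 0 0.03; 0.88 0.13 0 0 0 0.04; 0.87 0.14 0 0 0 0.03
--
```

View pics/w41.png

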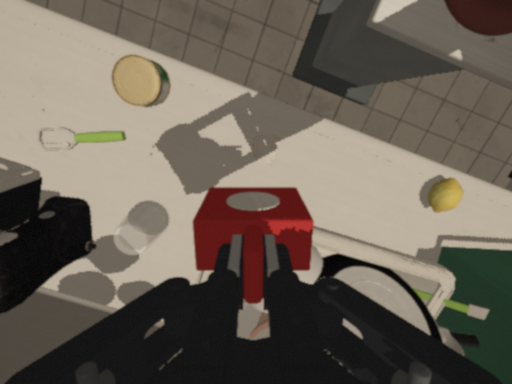

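Emit:
step_arm:
  increments: "0.85 0.31 0 0 0 0.02; 0.85 0.31 0 0 0 0.02; 0.85 0.3 0 0 0 0.02; 0.85 0.31 0 0 0 0.02; 0.85 0.3 0 0 0 0.02; 0.85 0.3 0 0 0 0.02; 0.85 0.3 0 0 0 0.02; 0.85 0.3 0 0 0 0.02; 0.85 0.29 0 0 0 0.02; 0.85 0.3 0 0 0 0.02; 0.85 0.29 0 0 0 0.02"

```text
t: 54.28
tool_pos: [0.4087, -0.018, 0.3465]
tool_rot: [-1.823, -2.554, 0.002]
contact_force: [0.5, -0.3, 0.1]
opening: 0.0096
```

Emit:
step_arm:
  increments: "0.87 0.16 0 0 0 0.03; 0.87 0.16 0 0 0 0.04; 0.87 0.16 0 0 0 0.03; 0.87 0.15 0 0 0 0.03; 0.87 0.15 0 0 0 0.04; 0.87 0.15 0 0 0 0.03; 0.87 0.14 0 0 0 0.04; 0.87 0.14 0 0 0 0.03; 0.87 0.14 0 0 0 0.03; 0.87 0.13 0 0 0 0.04; 0 0 0 0 0 0; 0 0 0 0 0 0"

```text
t: 55.28
tool_pos: [0.3763, 0.1993, 0.3468]
tool_rot: [-1.864, -2.527, 0.005]
contact_force: [0.8, 0.2, -2.2]
opening: 0.0093
```

```bash
python3 - <<'E'
from h import *
img('wrist','w42');state();img('top','t42')
E
```

```text
t 55.33 pos [0.3766 0.1987 0.3471] phi 1.869 open 0.0094 F [-0.3 -0.3 -1.3] q [ 0.31 -0.48  1.84 -0.    1.79 -1.56]
```

View pics/w42.png

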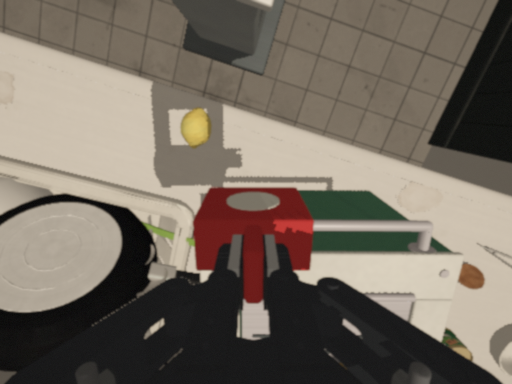

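```bash
python3 - <<'E'
from h import *
np.set_printoptions(precision=4,suppress=True)
d=img('wrist');a=d['pixels'][:,:,::-1];cv2.imwrite('pics/w42z.png',cv2.resize(a[200:270,300:440],None,fx=5,fy=5,interpolation=cv2.INTER_CUBIC))
P=onz(d,330,226,.235);Q=onz(d,420,226.5,.235);E=onz(d,426,226.5,.235);print(P,Q,E)
ax=np.array([np.cos(BY),np.sin(BY)]);ay=np.array([-ax[1],ax[0]])
rm=np.array([.3945,.2918])
for X in (P,Q,E): print((X[:2]-rm)@ax,(X[:2]-rm)@ay)
print(np.arctan2(*(Q-P)[1::-1]))
plan([(.3938,.289,.330,1.863,6)])
E
```

```text
[0.3985 0.2953 0.235 ] [0.3699 0.3904 0.235 ] [0.3679 0.3968 0.235 ]
0.004798950544458414 0.0022122789955950324
0.004830797660903412 0.10155819954025398
0.004792839165966247 0.10817884636721714
1.8624757588724346
t 55.43 pos [0.377  0.1982 0.3479] phi 1.867 open 0.0091 F [ 0.2  0.1 -0.5] q [ 0.31 -0.48  1.84 -0.    1.79 -1.56]
0.55 0.28 0.12 0 0 0.01; 0.54 0.29 0.12 -0.01 0 0; 0.55 0.28 0.12 0 0 0.01; 0.55 0.28 0.12 0 0 0.01; 0.54 0.28 0.11 0 0 0; 0.55 0.29 0.12 -0.01 0 0.01
--
```

View pics/w42z.png

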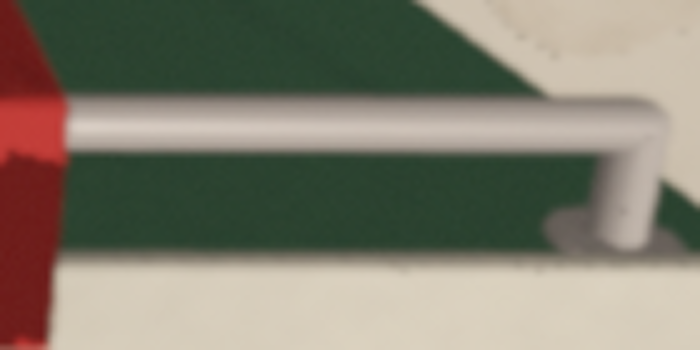

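Emit:
step_arm:
  increments: "0.55 0.3 0.12 0 0 0; 0.55 0.3 0.12 0 0 0; 0.55 0.3 0.12 0 0 0; 0.55 0.3 0.12 0 0 0; 0.55 0.3 0.12 0 0 0; 0.55 0.3 0.12 0 0 0.04; 0 0 0 0 0 0; 0 0 0 0 0 0; 0 0 0.3 0 0 0; 0 0 0.3 0 0 0; 0 0 0 0 0 0"

```text
t: 56.35
tool_pos: [0.3955, 0.2899, 0.3137]
tool_rot: [-1.874, -2.52, 0.004]
contact_force: [-0.4, -0.3, -1.4]
opening: 0.0094
```

```bash
python3 - <<'E'
from h import *
np.set_printoptions(precision=4,suppress=True)
d=img('wrist','w43');a=d['pixels'][:,:,::-1]
plan([(.3964,.2924,.31,1.863,3)])
t=img('top');cv2.imwrite('pics/t43z.png',cv2.resize(t['pixels'][150:250,65:225,::-1],None,fx=4,fy=4,interpolation=cv2.INTER_CUBIC))
E
```

```text
t 56.40 pos [0.3956 0.2901 0.3144] phi 1.863 open 0.0096 F [ 0.3  0.3 -0.4] q [ 0.48 -0.31  1.77 -0.    1.69 -1.38]
0.03 0.02 0.06 -0.01 0 0; 0.02 0.02 0.06 0 0 0; 0.03 0.02 0.05 -0.01 0.01 0
--
```

View pics/w43.png

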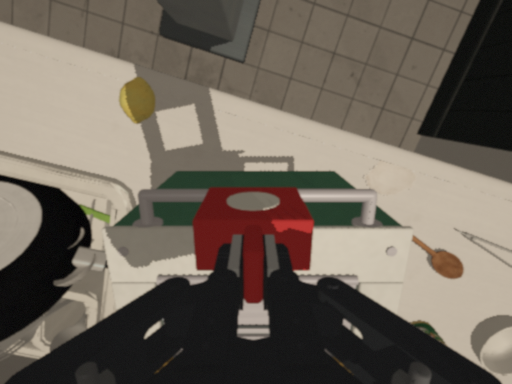

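View pics/t43z.png

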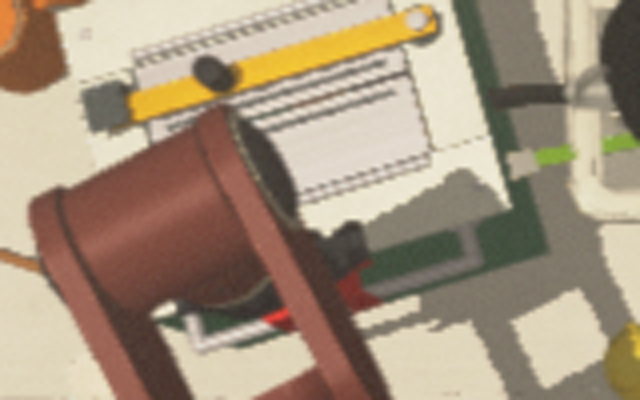

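```bash
python3 - <<'E'
from h import *
np.set_printoptions(precision=4,suppress=True)
d=img('wrist');p,M=state()
a=d['pixels'][:,:,::-1];cv2.imwrite('pics/w44z.png',cv2.resize(a[170:290,130:390],None,fx=3,fy=3,interpolation=cv2.INTER_CUBIC))
for dl in (-.004,-.002,0,.0013,.003,.005): print(dl,'foot',proj(d,p+M@[0,dl-.017,.0465])[1],'crownfront',proj(d,p+M@[0,dl-.017,.0465-.067])[1],'crownback',proj(d,p+M@[0,dl+.017,.0465-.067])[1])
for k in (0,.002,.004,.006): print(k,'rail',proj(d,np.r_[np.array([.3945,.2918])+k*np.array([.957,.288])+.08*np.array([-.288,.957]),.235]))
E
```

```text
t 56.50 pos [0.396  0.2906 0.3157] phi 1.863 open 0.0096 F [-0.   0.1 -0.4] q [ 0.48 -0.31  1.77 -0.    1.69 -1.38]
-0.004 foot 180.29527256888926 crownfront 210.9595515563846 crownback 263.3433271136815
-0.002 foot 182.71472526467696 crownfront 214.2322971905456 crownback 266.222784039838
0 foot 185.12081837842663 crownfront 217.47973738220077 crownback 269.0813495569581
0.0013 foot 186.6776671471448 crownfront 219.5771421416286 crownback 270.9283215697424
0.003 foot 188.70514988603858 crownfront 222.30408829267557 crownback 273.33052110137817
0.005 foot 191.07832416844695 crownfront 225.4895342008262 crownback 276.13784208226843
0 rail [338.7646 191.5033]
0.002 rail [338.5602 193.5363]
0.004 rail [338.3566 195.5598]
0.006 rail [338.1541 197.5738]
```

View pics/w44z.png

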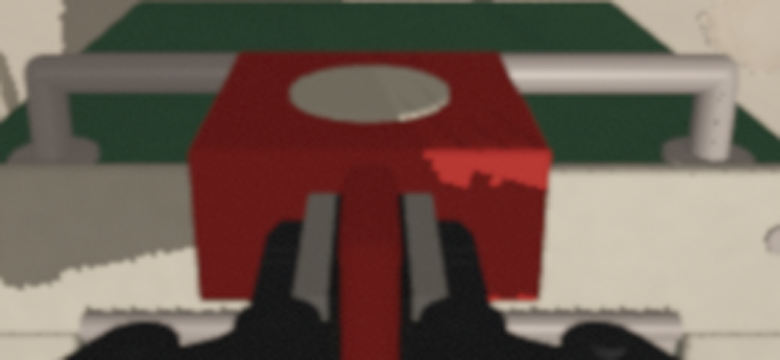

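Emit:
step_arm:
  increments: "0.08 0.04 0 0 0 0; 0 0 0.4 0 0 0; 0 0 0.4 0 0 0; 0 0 0.4 0 0 0; 0 0 0.4 0 0 0; 0 0 0 0 0 0; 0 0 0 0 0 0; 0 0 0 0 0 0"

```text
t: 57.17
tool_pos: [0.3965, 0.2933, 0.2759]
tool_rot: [1.873, 2.522, -0.0]
contact_force: [-0.4, 0.7, 0.0]
opening: 0.0095
```

```bash
python3 - <<'E'
from h import *
d=img('wrist','w45');p,M=state();ax=np.array([.957,.288]);print((p[:2]-[.3945,.2918])@ax)
E
```

```text
t 57.22 pos [0.3966 0.2934 0.2764] phi 1.864 open 0.0092 F [ 0.1 -0.2 -0. ] q [ 0.49 -0.3   1.82  0.    1.62 -1.38]
0.0024890811275700814
```

View pics/w45.png

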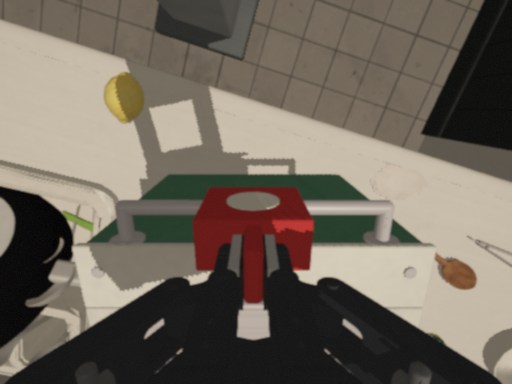

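Emit:
step_arm:
  increments: "0 0 0.4 0 0 0; 0 0 0.4 0 0 0; 0 0 0.4 0 0 0; 0 0 0.4 0 0 0; 0 0 0 0 0 0; 0 0 0 0 0 0; 0 0 0 0 0 0"

```text
t: 57.8
tool_pos: [0.3965, 0.2933, 0.2359]
tool_rot: [-1.873, -2.522, -0.0]
contact_force: [0.6, 0.2, 0.1]
opening: 0.0093
```

```bash
python3 - <<'E'
from h import *
d=img('wrist','w46');p,M=state();ax=np.array([.957,.288]);print((p[:2]-[.3945,.2918])@ax)
E
```

```text
t 57.85 pos [0.3967 0.2934 0.2364] phi 1.864 open 0.0093 F [ 0.1 -0.1 -1.4] q [ 0.49 -0.29  1.88  0.    1.55 -1.38]
0.00254640171338375
```

View pics/w46.png

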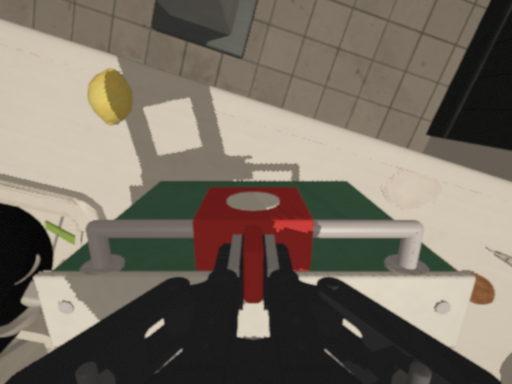

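Rail passes under the crown between the legs (v≈228, legs' front at 188). Lower on until contact.

Emit:
step_arm:
  increments: "0 0 0.15 0 0 0; 0 0 0.15 0 0 0; 0 0 0.08 0 0 0; 0 0 0 0 0 0; 0 0 0 0 0 0"

```text
t: 58.27
tool_pos: [0.3963, 0.2932, 0.2261]
tool_rot: [-1.873, -2.522, 0.001]
contact_force: [0.3, -0.4, -1.7]
opening: 0.0094
```

Emit:
step_arm:
  increments: "0 0 0.06 0 0 0; 0 0 0.06 0 0 0; 0 0 0 0 0 0; 0 0 0 0 0 0"

```text
t: 58.6
tool_pos: [0.3968, 0.2934, 0.225]
tool_rot: [1.873, 2.522, 0.002]
contact_force: [-2.6, -2.1, 5.9]
opening: 0.0095
```

Emit:
step_arm:
  increments: "0 0 -0.05 0 0 0; 0 0 0 0 0 0; 0 0 0 0 0 0; 0 0 0 0 0 0; 0 0 0 0 0 0; 0 0 0 0 0 0; 0 0 0 0 0 0"
  fingers: -0.3

```text
t: 59.18
tool_pos: [0.3964, 0.2932, 0.2244]
tool_rot: [-1.873, -2.522, 0.0]
contact_force: [-0.7, 0.4, -0.1]
opening: 0.0302
```

Emit:
step_arm:
  increments: "0 0 -0.4 0 0 0; 0 0 -0.4 0 0 0; 0 0 -0.8 0 0 0; 0 0 -0.8 0 0 0; 0 0 -0.8 0 0 0; 0 0 -0.8 0 0 0; 0 0 0 0 0 0; 0 0 0 0 0 0"

```text
t: 59.85
tool_pos: [0.3972, 0.2937, 0.3271]
tool_rot: [1.872, 2.521, 0.006]
contact_force: [0.1, -0.8, -0.5]
opening: 0.0299
```

```bash
python3 - <<'E'
from h import *
d=img('wrist','w47');p,M=state();plan([(.40,.05,.33,1.863,12)])
E
```

```text
t 59.90 pos [0.3966 0.2933 0.3252] phi 1.864 open 0.0301 F [-0.2  0.6 -1.2] q [ 0.49 -0.31  1.75  0.    1.7  -1.38]
t 59.90 pos [0.3966 0.2933 0.3252] phi 1.864 open 0.0301 F [-0.2  0.6 -1.2] q [ 0.49 -0.31  1.75  0.    1.7  -1.38]
-0.78 -0.22 -0.02 0 0 0; -0.78 -0.23 -0.01 0 0 0; -0.78 -0.22 -0.02 0 0 0; -0.78 -0.22 -0.02 0 0 0; -0.78 -0.23 -0.01 0 0 0; -0.78 -0.22 -0.02 0.01 0 0; -0.78 -0.22 -0.01 0 0 0.01; -0.78 -0.23 -0.02 0 0 0; -0.78 -0.22 -0.02 0 0 0; -0.78 -0.22 -0.01 0 0 0; -0.78 -0.23 -0.02 0 0 0; -0.78 -0.22 -0.02 0 0 0
--
```

View pics/w47.png

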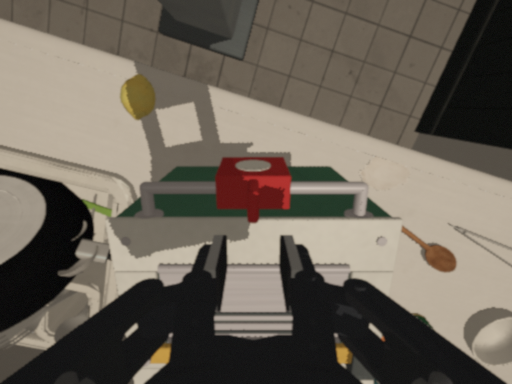

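Marker hangs on the rail (253,185). Move away and check everything from above.

Emit:
step_arm:
  increments: "-0.78 -0.22 -0.3 0 0 0; -0.78 -0.22 -0.3 0 0 0; -0.78 -0.22 -0.3 0 0 0; -0.78 -0.22 -0.3 0 0 0; -0.78 -0.22 0 0 0 0; -0.78 -0.22 0 0 0 0; -0.78 -0.22 0 0 0 0; -0.78 -0.22 0 0 0 0; -0.78 -0.22 0 0 0 0; -0.78 -0.22 0 0 0 0; 0 0 0 0 0 0; 0 0 0 0 0 0"

```text
t: 60.9
tool_pos: [0.3998, 0.0902, 0.3532]
tool_rot: [-1.875, -2.519, 0.002]
contact_force: [-0.3, 1.1, 0.5]
opening: 0.0297
```

Emit:
step_arm:
  increments: "-0.78 -0.22 0 0 0 0; -0.78 -0.22 0 0 0 0; -0.78 -0.22 0 0 0 0; -0.78 -0.22 0 0 0 0; -0.78 -0.22 0 0 0 0; -0.78 -0.22 0 0 0 0; 0 0 0 0 0 0; 0 0 0 0 0 0; 0 0 0 0 0 0"

```text
t: 61.65
tool_pos: [0.4024, -0.0299, 0.3542]
tool_rot: [-1.871, -2.522, -0.0]
contact_force: [-0.5, -0.6, -0.2]
opening: 0.0298
```

```bash
python3 - <<'E'
from h import *
np.set_printoptions(precision=4,suppress=True)
t=img('top','t48');state()
cv2.imwrite('pics/t48z.png',cv2.resize(t['pixels'][110:260,65:265,::-1],None,fx=3.9,fy=3.9,interpolation=cv2.INTER_CUBIC))
s=img('scene','s48');cv2.imwrite('pics/s48z.png',cv2.resize(s['pixels'][110:330,150:370,::-1],None,fx=2.7,fy=2.7,interpolation=cv2.INTER_CUBIC))
E
```

```text
t 61.70 pos [ 0.4024 -0.0297  0.3543] phi 1.866 open 0.0296 F [ 0.3 -0.   0.7] q [-0.26 -0.54  1.86  0.    1.81 -2.12]
```

View pics/t48z.png

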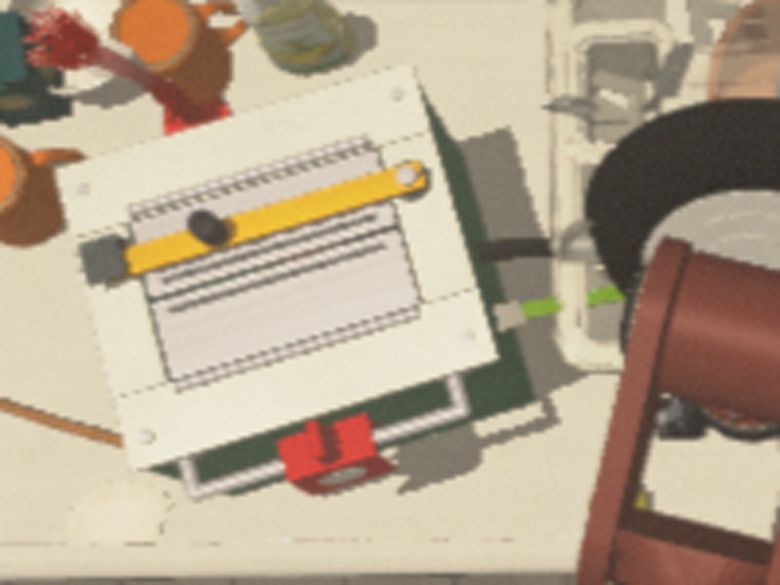

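View pics/s48z.png

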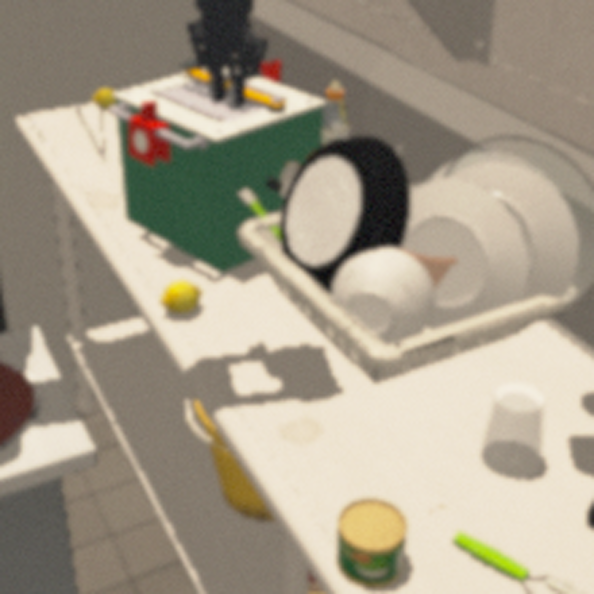

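View pics/t48.png

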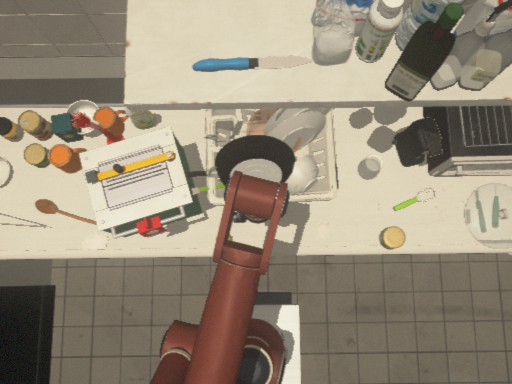

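```bash
python3 - <<'E'
from h import *
t=img('top');g=lambda x,y:(65+x/3.9,110+y/3.9)
a=onz(t,*g(408,175),.265);b=onz(t,*g(128,261),.265);v=(b-a);print(np.arctan2(v[1],v[0])-np.pi/2)
ps=[onz(t,*g(*q),.25)for q in((65,168),(412,65),(497,358),(137,470))]
for i,j in((1,0),(2,3)):
    v=ps[j]-ps[i];print(np.arctan2(v[1],v[0])-np.pi/2)
ctrl.finish_job()
E
```

```text
0.2967237680865846
0.2898362694071066
0.29463477051835696
the job is handed in; nothing more can be done
```

The job is done and handed in at about 62 s. The station gave no verdict, so what follows is from my own pictures and measurements.

- **Bar aside:** I swung the locking bar to about 1.59 rad. The first pass missed the knob because the real fingertips sit about 30 mm behind the reported TCP. I went lower and it worked.
- **Jars:** The pictures showed three jars on the counter: white, dark, and one that gripped at about 61 mm. I took that last one for the clear jar (63 mm). I saw no fourth jar. Each went in through the flaps, which shut afterwards.
- **Bar home:** I pushed the bar back until it hit a hard stop at about 18 N, with its tip in the catch. In the last top picture it lay within about 0.01 rad of the lid edges.
- **Marker:** My first grip closed above the fin because of the same fingertip offset. The second grip held it. I lowered it onto the rail until it touched, then let go. The last pictures show it astride near the middle of the rail, upright.

In the last pictures the flaps were shut and no jar was left on the counter. The tumbler and tin appeared where they started. The lemon was partly hidden by the arm from above but looked in place from the side. The arm was clear of everything.

I could not see inside the closed box, so the jars being low enough follows only from the drops and the shut flaps. The wrist and top cameras disagreed by 3 to 10 mm in places, which stayed within the tolerances.

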